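# Put the milk spouts to soak at closing time

### The job

Put the milk spouts to soak for the night: put every loose spout from the drip tray into the open steel soak box. Take the brush from its white stand, dip its bristle tip into the little white cleaner pot on the counter and then into the grey dosing cup inside the soak box, and stand it back in its stand. Last of all, press the box's lid fully shut, past its catch, and leave the sugar jar, latte glass and saucers where they are.

Things in the scene. Friction and masses are not known exactly. Their poses are not given: they have to be found in the camera images.
- spout1_mid (a point): detached milk spout, one of 2 to 4 alike (None if absent): a metal tube, 22 mm diameter, on a square flange 28 x 28 x 6 mm, 44 mm high in all, about 60 g. The point is its centre, 22 mm above the flange's underside; z runs along the tube from flange to mouth, x and y are square to the flange. Starts upright on the black drip tray, whose top is 8 mm above the counter.
- spout2_mid (a point): detached milk spout, one of 2 to 4 alike (None if absent): a metal tube, 22 mm diameter, on a square flange 28 x 28 x 6 mm, 44 mm high in all, about 60 g. The point is its centre, 22 mm above the flange's underside; z runs along the tube from flange to mouth, x and y are square to the flange. Starts upright on the black drip tray, whose top is 8 mm above the counter.
- spout3_mid (a point): detached milk spout, one of 2 to 4 alike (None if absent): a metal tube, 22 mm diameter, on a square flange 28 x 28 x 6 mm, 44 mm high in all, about 60 g. The point is its centre, 22 mm above the flange's underside; z runs along the tube from flange to mouth, x and y are square to the flange. Starts upright on the black drip tray, whose top is 8 mm above the counter.
- spout4_mid (a point): detached milk spout, one of 2 to 4 alike (None if absent): a metal tube, 22 mm diameter, on a square flange 28 x 28 x 6 mm, 44 mm high in all, about 60 g. The point is its centre, 22 mm above the flange's underside; z runs along the tube from flange to mouth, x and y are square to the flange. Starts upright on the black drip tray, whose top is 8 mm above the counter.
- box_floor (a point): centre of the inner floor (5 mm above the counter) of the fixed steel soak box. Outside 220 (x) x 160 (y) x 60 mm high, walls 5 mm; x and y run along its sides. Lid hinged on the -y side; the catch stands outside the middle of the +y side, 37 mm out, up to 66 mm high. The dosing cup fills the +x end (x above 47 mm); elsewhere spouts fit, even upright, under the shut lid.
- dose_rim (a point): centre of the mouth of the grey dosing cup that is fixed in the soak box: round, 48 mm inside, 56 mm outside, mouth 45 mm above the counter, 36 mm deep. It lies 75 mm along +x of the box's centre line. A dip is counted when the brush tip is inside and at least 10 mm below the mouth for a third of a second.
- lid_hinge (a point): middle of the lid's hinge line, which runs along this frame's x, on the box's -y side, 61 mm above the counter; the frame is the box's (it does not turn with the lid)
- lid_edge (a point): middle of the lid's free edge, on its outer face: 164 mm from the hinge line. The frame turns with the lid: y points from hinge to free edge, z out of the outer (upper, when shut) face. Steel plate 220 x 164 x 5 mm, 250 g, its underside in the hinge's plane. A rounded tongue reaches 11 mm past the middle of this edge, 13 mm below the underside.
- lid (a joint): opening angle of the soak box lid, rad: 0 fully shut, 1.57 upright; it starts at 1.87 to 2.1 leaning outwards (stop at 2.15). The stiff hinge leaves it where it is put. From about 0.1 down to 0.03 its tongue must be forced past a sprung catch, about 8 to 12 N pressed down near the free edge; past that it stays shut.
- brush_grip (a point): grip point on the cleaning brush's round wooden handle (18 mm diameter), 120 mm above the tip and 30 mm below the top end; z points along the brush from tip to handle end. Brush 150 mm long, 60 g, starts upright in its stand.
- brush_tip (a point): end of the brush's black bristle head (stiff, 22 mm diameter, 45 mm long; flat end), centre; z points up the brush to the handle
- stand_rim (a point): centre of the mouth of the white brush stand (fixed): a tube 28 mm inside, 35 mm outside, mouth 50 mm above the counter, floor 6 mm above the counter, on a round foot 72 mm across
- pot_rim (a point): centre of the mouth of the white ceramic cleaner pot (loose, 300 g): mouth 54 mm inside, 62 mm outside, 45 mm above the counter, 40 mm deep. A dip is counted when the brush tip is inside and at least 10 mm below the mouth for a third of a second.
- sugar_jar: bystander: white sugar jar with steel cap, 68 mm diameter, 100 mm high; origin under its centre
- latte_glass: bystander: tall glass, 72 mm diameter, 130 mm high; origin under its centre
- saucers: bystander: stack of white saucers, 140 mm diameter, 36 mm high; origin under its centre
Things that resemble listed ones, but are neither listed nor needed, are in the scene too. There is more than one size of the part that bears brush_grip; the job needs the larger. Leave any purple look-alike of the part that bears spout4_mid alone.

How it is judged:
On the way, in this order (a step that is already met when the one before it is completed fails the run):
1. the brush tip is dipped into the cleaner pot: at least 10 mm below its mouth (horizontal distance between brush_tip and pot_rim below 0.026 m and z of brush_tip in the frame of pot_rim between -0.06 and -0.01 m), for 0.3 s.
2. then it is dipped into the dosing cup in the box: at least 10 mm below its mouth (horizontal distance between brush_tip and dose_rim below 0.024 m and z of brush_tip in the frame of dose_rim between -0.06 and -0.01 m), for 0.3 s.
3. the brush stands in its stand again (horizontal distance between brush_tip and stand_rim below 0.012 m and z of brush_tip in the frame of stand_rim below -0.035 m and angle between brush_tip's own z axis and vertical below 0.3 rad), for 0.2 s.
4. the lid is pressed shut past its catch (value of joint lid below 0.025 rad), for 0.3 s.
At the end, for the whole second after the job is handed in: Every spout lies or stands inside the soak box, the brush stands in its stand (tip within 12 mm of the middle and 35 mm below its mouth, leaning under 0.3 rad), and the lid is shut past its catch (under 0.025 rad) (all of step 3 and value of joint lid below 0.025 rad and x of spout1_mid in the frame of box_floor between -0.105 and 0.105 m and y of spout1_mid in the frame of box_floor between -0.075 and 0.075 m and z of each of spout1_mid, spout2_mid, spout3_mid, spout4_mid in the frame of box_floor below 0.05 m and x of spout2_mid in the frame of box_floor between -0.105 and 0.105 m and y of spout2_mid in the frame of box_floor between -0.075 and 0.075 m and x of spout3_mid in the frame of box_floor between -0.105 and 0.105 m and y of spout3_mid in the frame of box_floor between -0.075 and 0.075 m and x of spout4_mid in the frame of box_floor between -0.105 and 0.105 m and y of spout4_mid in the frame of box_floor between -0.075 and 0.075 m); the robot touches nothing.
It fails at once if the sugar jar is moved more than 30 mm (distance of sugar_jar from where it was at the start of the episode above 0.03 m).
It fails at once if the latte glass is moved more than 30 mm (distance of latte_glass from where it was at the start of the episode above 0.03 m).
It fails at once if the stack of saucers is moved more than 30 mm (distance of saucers from where it was at the start of the episode above 0.03 m).
It fails at once if the cleaner pot is tipped over (angle between pot_rim's own z axis and vertical above 0.6 rad).
Of spout1, spout2, spout3, spout4 only 2 to 4 are there at a start; the rules pass over those that are not, and their reading is None.
At some moment in a run one of spout1, spout2, spout3, spout4, pot may be knocked a few centimetres aside while the robot is not near it.
It also fails if it takes over 210 s, if anything falls off the work surface, if the arm or the gripper's body presses on something with over 40 N, if the wrist force passes 120 N, or if a joint passes its speed limit or range.

### The arm

A 6-joint arm with a two-finger parallel gripper is mounted at the origin on the work surface. World frame = base frame: x ahead of the robot, y to its left, z up, the work surface at z = 0. Lengths are in m, angles in rad, forces in N, time in s.
With the tool pointing down it reaches from about 0.25 to 0.725 m from the base axis. Payload 4 kg.
Tool frame: the origin (TCP) lies midway between the tips of the shut fingers; the grasp point (between the pads) lies bot.pinch_z behind it (bot.pinch_z is the distance from the TCP to the grasp point, in m); z points along the fingers, y is the direction in which the jaws open and shut (so a half turn about z gives the same grasp; the last joint's range is limited). The gripper opens to 85 mm and grips with 20 to 120 N. Pads are 22 mm wide; open, the fingers measure 114 mm over their backs; the gripper's body (76 mm by 85 mm) begins 54 mm behind the grasp point. The pads swing forward as they close: fully open they stand 13 mm farther back than shut.
Start: joints at [-1.337, 0.241, 0.005, 1.335, 0, 1.571], TCP at [0.116, -0.486, 0.231] pointing down, gripper open.
Joint ranges: [-2.72, 2.72], [-1.05, 1.87], [-1.09, 1.28], [-1.99, 2.15], [-1.42, 1.44], [-3.14, 3.14]. Speed limits (rad/s): [2.79, 2.79, 3.14, 3.14, 3.14, 3.14].

### API

Orientations are given as a unit quaternion [x, y, z, w].
In Python, from workcell import bot gives the robot as it stands. The module is installed in compiled form; this text tells all that it offers.
- The arm moves only by the tool move_arm, never from a script. Its argument "series" is a list that holds one entry, the list of rows, each a list of 7 numbers: the shift along the world's x, y, z in cm, then the turn, a rotation vector about the world's x, y, z in degrees, then the opening, from 0 (shut) to 1 (fully open). A call has exactly 5 rows; each row shifts and turns the pose as measured when the row begins; what a row does not reach is not made up. A row lasts 1/10 s, in which the tool goes at most 50 mm and 8.59 degrees, less where a joint would pass 70% of its speed; a pose out of reach is approached as far as the arm can. A call with a gripper value outside its range is refused whole. The fingers move at their own pace and stop on an object; the grip force is fixed at half the most. Time passes only in rows, so rows that do not move let the fingers close, or fill a call up. It gives the time, the measured TCP pose, the force and the opening at its end, in the units of the state.
- bot.get_obs(): the state, without advancing time (a new reading comes with each control period).
- bot.camera(name): name is "scene" or "top"; returns (picture, depth): 420x560x3 uint8, red, green, blue; 420x560 float32, m along the optical axis (not along the pixel's ray), 0 where there is no reading.
- bot.camera_info(name): a dict with "vfov" (degrees; the focal length in pixels is half the picture's height over the tangent of half this angle, whatever the lens; pixels are square), "cx", "cy" (the principal point, pixels), "cam_to_world" (4x4, takes a point from camera to world coordinates). Camera axes: x right, y down, z forward; pixel columns grow to the right and rows downward; lengths in m; the calibration is good to about 2 mm. A picture is of the moment at which its call begins. camera_info takes no time and is no camera call.
- bot.job_done(): hands the job in, once; it reports no verdict.
Trained networks look in the newest picture that a camera, given by its name, has taken for a name from the list of things; names that differ only in an ending like _2 or _b are one class to them, and where a whole thing is asked for, a point or a joint stands for the part that bears it (a point fixed in the world has none). Each returns a list of dicts, best first, with "confidence" (0 to 1); they miss things now and then, are a little off and sometimes report something else, mostly with a low value. They report only what shows in the picture. A call takes as long as a camera call. They do not tell look-alikes from the thing itself.
- bot.find_in(camera, target): "at" ([x, y, z] in m, in world coordinates, good to about 4 mm: the middle of the surface that is visible of it).
The state is a dict: "clock": time; "joint_pos": joint angles; "joint_vel": joint speeds; "tau": joint torques, N m; "eef_pos": TCP position; "tool_rot": TCP orientation; "ft_force": force on the tool from outside, world axes, zero at the start; "ft_torque": the same for the moment, N m; "grip_width": finger opening in m.
Only numpy, scipy, OpenCV 4.12 (cv2) and the standard library are available. Lean on these libraries where they do the work, as an engineer would, in place of code of your own. Each camera call takes 0.05 s, during which the arm holds its last target.

## Working session

There is one attempt and no reset: what is moved stays moved. The work goes in short steps, Python scripts to look and compute and a tool call to move; the robot and the scene stay as the last step left them, time stands still between calls to the robot, and variables do not carry over. Pictures are saved under pics/ and viewed, and the job is handed in when it is done.

Besides the shell and the picture viewer there is one more tool, called by a JSON object that holds its "api" and its "payload", one argument or row to a line. move_arm: Moves the arm, as the interface text tells. Its arguments: {"type":"object","properties":{"series":{"type":"array","items":{"type":"array","items":{"type":"array","items":{"type":"number"}}}}},"required":["series"]}

```bash
mkdir -p pics; python3 - <<'E'
from workcell import bot
import cv2
print(bot.get_obs(), bot.pinch_z)
for n in ("scene","top"):
    p,d=bot.camera(n); cv2.imwrite(f"pics/{n}0.png",p[:,:,::-1]); i=bot.camera_info(n); print(n,i)
for n in ("scene","top"):
  for t in ("spout1_mid","brush_grip","brush_tip","pot_rim","dose_rim","stand_rim","box_floor","lid_hinge","lid_edge","sugar_jar","latte_glass","saucers"):
    try: print(n,t,[(r['at'] if not hasattr(r['at'],'round') else r['at'].round(3).tolist(),round(r['confidence'],2)) for r in bot.find_in(n,t)])
    except Exception as e: print(n,t,e)
E
```

```text
{'clock': 0.0, 'joint_pos': array([-1.33700311e+00,  2.41430766e-01,  3.73525331e-03,  1.33519588e+00,
        1.69554056e-05,  1.57078988e+00]), 'joint_vel': array([-1.73117092e-04, -3.23939258e-06,  1.24118157e-03,  5.79280604e-04,
        4.54669413e-04,  6.58211663e-04]), 'tau': array([ 2.28497277e-05, -3.72313857e+01,  2.52411354e+01,  1.69237331e-02,
        5.74030560e-05, -1.51577694e-06]), 'eef_pos': array([ 0.11569468, -0.48578757,  0.23040828]), 'tool_rot': array([ 9.93174449e-01,  1.16633688e-01, -1.13751393e-04, -1.04137503e-03]), 'ft_force': array([-0.04976389,  0.44366705, -0.8539101 ]), 'ft_torque': array([-0.02148443, -0.01324987,  0.01102795]), 'grip_width': 0.08552673025484374} 0.0187
scene {'vfov': 49.973473448008086, 'cx': 281.0872885642676, 'cy': 209.60505095260535, 'cam_to_world': array([[-0.48818207,  0.57220127, -0.65898708,  1.19289379],
       [ 0.872738  ,  0.31783721, -0.3705508 ,  0.32205809],
       [-0.00257902, -0.75601933, -0.65454421,  0.7260992 ],
       [ 0.        ,  0.        ,  0.        ,  1.        ]])}
top {'vfov': 49.88471468581045, 'cx': 2
[... 978 characters left out ...]
2, 0.1127, 0.0975], 0.92)]
scene saucers [([0.7803, -0.2255, 0.0329], 0.89)]
top spout1_mid [([0.5663, -0.0813, 0.0458], 0.6)]
top brush_grip [([0.4592, -0.2884, 0.12], 0.68), ([0.4803, -0.3799, 0.0734], 0.55)]
top brush_tip [([0.4746, -0.3824, 0.0707], 0.65)]
top pot_rim [([0.575, -0.2978, 0.0144], 0.79)]
top dose_rim [([0.5551, 0.3031, 0.0595], 0.78)]
top stand_rim [([0.4578, -0.2849, 0.0068], 0.69), ([0.4608, -0.2871, 0.1173], 0.41)]
top box_floor [([0.56, 0.3026, 0.0626], 0.73)]
top lid_hinge [([0.5612, 0.3024, 0.0614], 0.71)]
top lid_edge []
top sugar_jar [([0.7419, -0.047, 0.1002], 0.94)]
top latte_glass [([0.7672, 0.1143, 0.0785], 0.64)]
top saucers [([0.7736, -0.2325, 0.0278], 0.57)]
```

View pics/scene0.png

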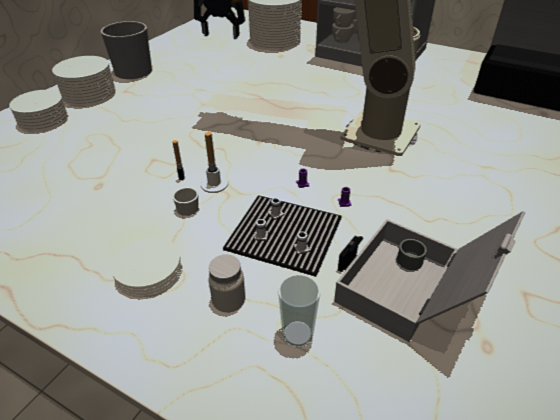

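View pics/top0.png

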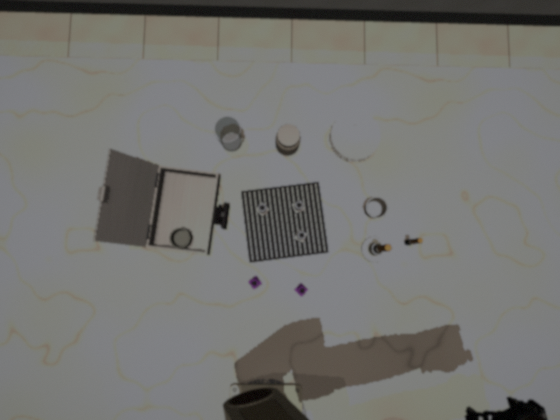

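```bash
cat > h.py <<'E'
from workcell import bot
import numpy as np, cv2
def cloud(n):
    p,d=bot.camera(n); i=bot.camera_info(n); f=210/np.tan(np.radians(i['vfov']/2))
    v,u=np.mgrid[:420,:560]; T=np.array(i['cam_to_world'])
    c=np.stack([(u-i['cx'])/f*d,(v-i['cy'])/f*d,d],-1)
    w=c@T[:3,:3].T+T[:3,3]; w[d==0]=np.nan
    return p,w
def proj(n,P):
    i=bot.camera_info(n); f=210/np.tan(np.radians(i['vfov']/2)); T=np.array(i['cam_to_world'])
    c=(np.asarray(P)-T[:3,3])@T[:3,:3]
    return c[...,0]/c[...,2]*f+i['cx'], c[...,1]/c[...,2]*f+i['cy']
def crop(p,u0,v0,u1,v1,k,name):
    cv2.imwrite(name,cv2.resize(p[v0:v1,u0:u1,::-1],None,fx=k,fy=k,interpolation=cv2.INTER_CUBIC))
E
python3 - <<'E'
from h import *
from scipy import ndimage as nd
for n in("top","scene"):
    p,w=cloud(n); np.savez(f"{n}.npz",p=p,w=w)
    z=w[...,2]; x=w[...,0]; y=w[...,1]
    print(n)
    m=(z>0.02)&(x>0.25)&(x<0.9)&(abs(y)<0.6)
    L,k=nd.label(m)
    for j in range(1,k+1):
        q=w[L==j]
        if len(q)>6:
            vv,uu=np.where(L==j)
            t=q[q[:,2]>q[:,2].max()-0.006]
            print(len(q),'px',uu.mean().round(),vv.mean().round(),'min',q.min(0).round(3),'max',q.max(0).round(3),'top',t.mean(0).round(4),len(t))
    if n=="top": crop(p,90,130,260,270,4.5,"pics/a.png"); crop(p,235,170,435,310,4,"pics/b.png")
    else: crop(p,320,190,540,370,3.6,"pics/c.png"); crop(p,150,110,360,280,3.5,"pics/d.png")
E
```

```text
top
1954 px 355.0 136.0 min [ 0.705 -0.307  0.02 ] max [ 0.844 -0.167  0.044] top [ 0.7773 -0.2374  0.0389] 155
665 px 228.0 132.0 min [0.721 0.076 0.02 ] max [0.791 0.146 0.136] top [0.757  0.1104 0.1315] 80
608 px 287.0 139.0 min [ 0.717 -0.08   0.02 ] max [ 0.783 -0.014  0.107] top [ 0.7518 -0.047   0.1024] 169
5806 px 136.0 201.0 min [0.438 0.138 0.02 ] max [0.681 0.403 0.222] top [0.5709 0.3836 0.2187] 67
187 px 378.0 207.0 min [ 0.541 -0.321  0.02 ] max [ 0.6   -0.262  0.055] top [ 0.5549 -0.2988  0.0507] 5
63 px 298.0 206.0 min [ 0.562 -0.089  0.021] max [ 0.582 -0.068  0.057] top [ 0.572  -0.08    0.0539] 38
224 px 222.0 215.0 min [0.508 0.111 0.021] max [0.576 0.139 0.073] top [0.5453 0.132  0.0685] 26
61 px 262.0 208.0 min [0.553 0.01  0.024] max [0.575 0.029 0.056] top [0.5641 0.0199 0.0531] 42
168 px 180.0 238.0 min [0.453 0.21  0.02 ] max [0.507 0.265 0.05 ] top [0.4801 0.2377 0.0469] 71
60 px 301.0 235.0 min [ 0.48  -0.098  0.02 ] max [ 0.503 -0.076  0.056] top [ 0.4914 -0.087   0.0527] 41
89 px 414.0 241.0 min [ 0.471 -0.392  0.021] max [ 0.487 -0.377  0.124] top [ 0.4
[... 977 characters left out ...]
270.0 min [0.436 0.139 0.02 ] max [0.682 0.404 0.221] top [0.5745 0.3848 0.218 ] 119
146 px 261.0 227.0 min [ 0.562 -0.09   0.021] max [ 0.585 -0.067  0.054] top [ 0.5736 -0.078   0.052 ] 61
160 px 302.0 239.0 min [0.552 0.009 0.02 ] max [0.575 0.032 0.056] top [0.5647 0.0212 0.0527] 62
331 px 349.0 250.0 min [0.508 0.111 0.02 ] max [0.579 0.141 0.069] top [0.546  0.1348 0.0655] 83
2844 px 146.0 263.0 min [ 0.704 -0.307  0.022] max [ 0.843 -0.167  0.039] top [ 0.7743 -0.2378  0.0351] 1145
1598 px 226.0 280.0 min [ 0.723 -0.077  0.02 ] max [ 0.787 -0.012  0.104] top [ 0.7532 -0.0459  0.1002] 603
2329 px 299.0 306.0 min [0.72  0.076 0.021] max [0.793 0.147 0.133] top [0.7577 0.1119 0.1296] 318
```

View pics/a.png

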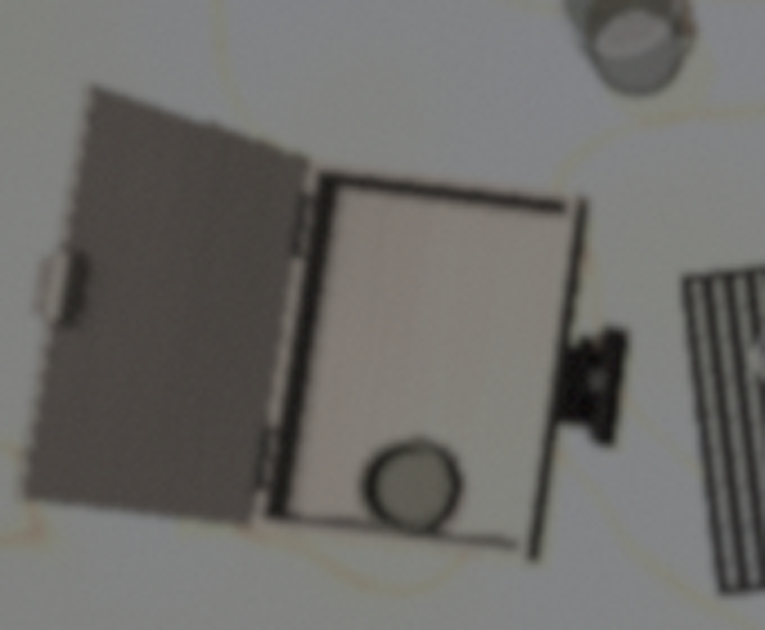

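View pics/b.png

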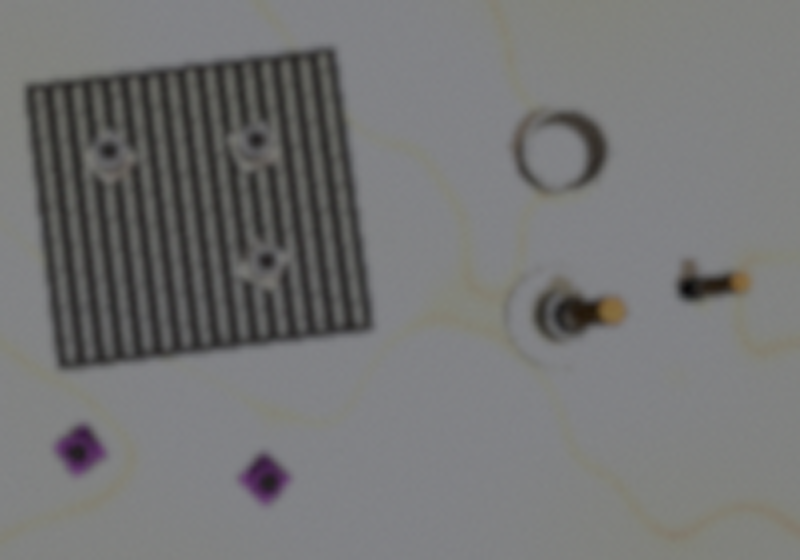

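View pics/c.png

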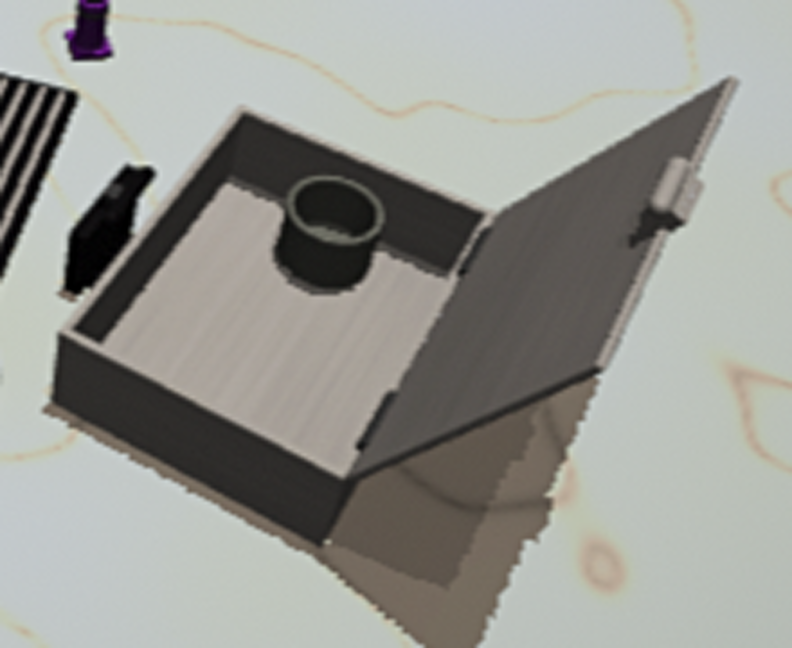

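View pics/d.png

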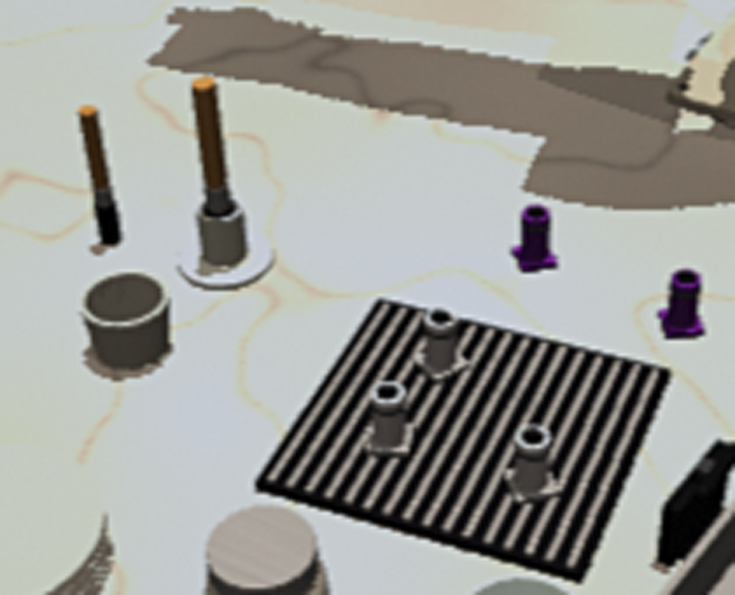

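```bash
python3 - <<'E'
from h import *
for n in("top","scene"):
    w=np.load(n+".npz")['w']; x,y,z=w[...,0],w[...,1],w[...,2]
    m=(abs(z-0.06)<0.006)&(x>0.42)&(x<0.7)&(y>0.13)&(y<0.36)
    q=w[m][:,:2].astype(np.float32)
    print(n,'rim',len(q),cv2.minAreaRect(q*1000))
    # lid plane
    m=(z>0.08)&(x>0.42)&(x<0.7)&(y>0.3)&(y<0.45)
    q=w[m]; c=q.mean(0); U,S,V=np.linalg.svd(q-c,full_matrices=False); print('lid',c.round(4),V[2].round(4),S/np.sqrt(len(q)), q.max(0).round(3),q.min(0).round(3))
    for s in (lambda q:q[q[:,2]>0.208],):
        t=s(q); print('edge', t[t[:,0].argsort()][[0,len(t)//2,-1]].round(4))
    # handle axis
    for lo,hi in ((0.06,0.09),(0.09,0.12),(0.12,0.14),(0.14,0.16)):
        m=(z>lo)&(z<hi)&(abs(x-0.46)<0.03)&(abs(y+0.29)<0.03); print(lo,w[m].mean(0).round(4),w[m].min(0).round(3),w[m].max(0).round(3))
E
```

```text
top rim 756 ((554.1466064453125, 223.39810180664062), (189.80184936523438, 220.18359375), 83.8548583984375)
lid [0.5671 0.3575 0.1487] [ 0.0945  0.873  -0.4785] [0.06301042 0.04277454 0.00225862] [0.681 0.403 0.222] [0.456 0.308 0.08 ]
edge [[0.4714 0.3989 0.2087]
 [0.5707 0.3919 0.2132]
 [0.6642 0.3783 0.2086]]
0.06 [ 0.4579 -0.2865  0.0729] [ 0.449 -0.294  0.061] [ 0.468 -0.283  0.088]
0.09 [ 0.4586 -0.2858  0.1067] [ 0.451 -0.289  0.093] [ 0.467 -0.283  0.12 ]
0.12 [ 0.4567 -0.2861  0.1315] [ 0.451 -0.291  0.121] [ 0.466 -0.283  0.139]
0.14 [ 0.4589 -0.2909  0.1539] [ 0.45  -0.299  0.141] [ 0.468 -0.283  0.159]
scene rim 1284 ((553.399658203125, 221.5899658203125), (184.80799865722656, 224.88746643066406), 84.73779296875)
lid [0.5835 0.3577 0.1521] [-0.0913 -0.8736  0.4779] [0.06410165 0.04431801 0.00196518] [0.682 0.404 0.221] [0.456 0.308 0.08 ]
edge [[0.5563 0.3835 0.2178]
 [0.5764 0.3939 0.2133]
 [0.5915 0.3824 0.2143]]
0.06 [ 0.4633 -0.288   0.0741] [ 0.448 -0.3    0.06 ] [ 0.47  -0.281  0.089]
0.09 [ 0.463  -0.2878  0.1045] [ 0.451 -0.3    0.09 ] [ 0.471 -0.281  0.12 ]
0.12 [ 0.4638 -0.2881  0.1296] [ 0.453 -0.298  0.12 ] [ 0.469 -0.282  0.139]
0.14 [ 0.4617 -0.2895  0.1501] [ 0.451 -0.301  0.14 ] [ 0.468 -0.282  0.158]
```

{"api": "move_arm", "payload": {
  "series": [
    [[3.5, 3.1, 0, 0, 0, -4, 1], [3.5, 3.1, 0, 0, 0, -4, 1], [3.5, 3.1, 0, 0, 0, -4, 1], [3.5, 3.1, 0, 0, 0, -4, 1], [3.5, 3.1, 0, 0, 0, -4, 1]]
  ]
}}

```text
clock: 1.9
eef_pos: [0.2916, -0.3308, 0.2311]
tool_rot: [0.997, -0.072, 0.0, 0.002]
ft_force: [0.9, -1.7, 0.4]
grip_width: 0.0855
```

{"api": "move_arm", "payload": {
  "series": [
    [[3.5, 3.1, 0, 0, 0, 2, 1], [3.5, 3.1, 0, 0, 0, 0, 1], [3.5, 3.1, 0, 0, 0, 0, 1], [3.5, 3.1, -2, 0, 0, 0, 1], [3.5, 3.1, -2, 0, 0, 0, 1]]
  ]
}}

```text
clock: 2.4
eef_pos: [0.4714, -0.1725, 0.1963]
tool_rot: [0.999, -0.054, 0.005, 0.004]
ft_force: [0.4, -1.4, 0.1]
grip_width: 0.0858
```

{"api": "move_arm", "payload": {
  "series": [
    [[3.5, 3.1, -2, 0, 0, 0, 1], [3.5, 3.2, -2, 0, 0, 0, 1], [3.5, 3.2, -2, 0, 0, 0, 1], [0, 0, 0, 0, 0, 0, 1], [0, 0, 0, 0, 0, 0, 1]]
  ]
}}

```text
clock: 2.9
eef_pos: [0.5758, -0.0741, 0.1342]
tool_rot: [0.999, -0.05, 0.004, 0.004]
ft_force: [-0.4, -0.4, 0.2]
grip_width: 0.0856
```

```bash
cat > look.py <<'E'
from h import *
from scipy import ndimage as nd
import sys
o=bot.get_obs(); print(round(o['clock'],2),o['eef_pos'].round(4),o['tool_rot'].round(3),o['ft_force'].round(1),round(o['grip_width'],4))
zl=float(sys.argv[2]) if len(sys.argv)>2 else 0.02
for n in("top","scene"):
    p,w=cloud(n); cv2.imwrite(f"pics/{sys.argv[1]}_{n}.png",p[:,:,::-1]); np.savez(f"{n}.npz",p=p,w=w)
    z=w[...,2];x=w[...,0];y=w[...,1]
    L,k=nd.label((z>zl)&(x>0.3)&(x<0.85)&(abs(y)<0.6))
    for j in range(1,k+1):
        q=w[L==j]
        if 12<len(q)<1000:
            t=q[q[:,2]>q[:,2].max()-0.006]; print(n,len(q),'mid',((q.min(0)+q.max(0))/2).round(3)[:2],'zmax',q[:,2].max().round(3),'top',t.mean(0).round(3))
E
python3 look.py s1
```

```text
2.9 [ 0.5758 -0.0741  0.1342] [ 0.999 -0.05   0.004  0.004] [-0.4 -0.4  0.2] 0.0856
top 665 mid [0.756 0.111] zmax 0.136 top [0.756 0.109 0.132]
top 189 mid [ 0.57  -0.292] zmax 0.05 top [ 0.573 -0.294  0.047]
top 225 mid [0.542 0.125] zmax 0.07 top [0.545 0.133 0.067]
top 62 mid [0.564 0.02 ] zmax 0.06 top [0.564 0.02  0.056]
top 162 mid [0.48  0.237] zmax 0.05 top [0.478 0.238 0.046]
top 90 mid [ 0.479 -0.383] zmax 0.12 top [ 0.479 -0.384  0.117]
top 206 mid [ 0.458 -0.291] zmax 0.161 top [ 0.459 -0.293  0.157]
top 61 mid [0.364 0.036] zmax 0.051 top [0.364 0.038 0.047]
scene 455 mid [ 0.46  -0.291] zmax 0.158 top [ 0.461 -0.29   0.156]
scene 196 mid [ 0.48  -0.383] zmax 0.119 top [ 0.481 -0.382  0.116]
scene 102 mid [ 0.345 -0.089] zmax 0.048 top [ 0.347 -0.089  0.045]
scene 424 mid [ 0.571 -0.292] zmax 0.048 top [ 0.571 -0.291  0.045]
scene 106 mid [0.364 0.037] zmax 0.048 top [0.366 0.038 0.045]
scene 145 mid [ 0.573 -0.078] zmax 0.056 top [ 0.573 -0.079  0.053]
scene 162 mid [0.564 0.02 ] zmax 0.055 top [0.565 0.021 0.052]
scene 329 mid [0.543 0.127] zmax 0.068 top [0.547 0.135 0.066]
```

{"api": "move_arm", "payload": {
  "series": [
    [[-0.3, -0.4, -3, 0, 0, 0, 1], [0, 0, -4, 0, 0, 0, 1], [0, 0, -4, 0, 0, 0, 1], [0, 0, -0.4, 0, 0, 0, 1], [0, 0, 0, 0, 0, 0, 0.6]]
  ]
}}

```text
clock: 3.5
eef_pos: [0.573, -0.0864, 0.0269]
tool_rot: [0.998, -0.056, 0.012, 0.005]
ft_force: [1.0, 0.1, 1.8]
grip_width: 0.0735
```

{"api": "move_arm", "payload": {
  "series": [
    [[0, 0.8, -0.4, 0.6, 1.3, 0, 0.6], [0, 0, -0.3, 0, 0, 0, 0.6], [0, 0, 0, 0, 0, 0, 0.3], [0, 0, 0, 0, 0, 0, 0], [0, 0, 0, 0, 0, 0, 0]]
  ]
}}

```text
clock: 4.0
eef_pos: [0.5783, -0.0795, 0.0278]
tool_rot: [0.998, -0.057, 0.006, 0.001]
ft_force: [0.3, 0.2, -0.2]
grip_width: 0.0206
```

{"api": "move_arm", "payload": {
  "series": [
    [[0, 0, 0, 0, 0, 0, 0], [0, 0, 0, 0, 0, 0, 0], [0, 0, 0, 0, 0, 0, 0], [0, 0, 4, 0, 0, 0, 0], [0, 0, 4, 0, 0, 0, 0]]
  ]
}}

```text
clock: 4.5
eef_pos: [0.5722, -0.0785, 0.1025]
tool_rot: [0.998, -0.056, -0.002, 0.0]
ft_force: [0.7, -0.2, -0.7]
grip_width: 0.0202
```

{"api": "move_arm", "payload": {
  "series": [
    [[0.8, 3.8, 1.5, 0, 0, 0, 0], [0.8, 3.8, 1.5, 0, 0, 0, 0], [0.8, 3.8, 0, 0, 0, 0, 0], [0.8, 3.8, 0, 0, 0, 0, 0], [0.8, 3.8, 0, 0, 0, 0, 0]]
  ]
}}

```text
clock: 5.0
eef_pos: [0.6125, 0.0336, 0.1384]
tool_rot: [0.999, 0.012, 0.001, -0.033]
ft_force: [0.5, 0.2, -1.5]
grip_width: 0.0203
```

{"api": "move_arm", "payload": {
  "series": [
    [[0.8, 3.8, 0, 0, 0, 0, 0], [0.8, 3.8, 0, 0, 0, 0, 0], [0.6, 3.2, 0, 0, 0, 0, 0], [0, 0, 0, 0, 0, 0, 0], [0, 0, 0, 0, 0, 0, 0]]
  ]
}}

```text
clock: 5.5
eef_pos: [0.6363, 0.1059, 0.1287]
tool_rot: [0.997, 0.058, -0.008, -0.052]
ft_force: [-0.2, -0.3, -0.9]
grip_width: 0.0198
```

```bash
cat > st.py <<'E'
from workcell import bot
import numpy as np
from scipy.spatial.transform import Rotation as R
o=bot.get_obs(); r=R.from_quat(o['tool_rot']); z=r.apply([0,0,1]); y=r.apply([0,1,0])
print(o['clock'],'p',o['eef_pos'].round(4),'z',z.round(3),'y',y.round(3),'w',round(o['grip_width'],4),'F',o['ft_force'].round(1))
print('q',o['joint_pos'].round(3))
rv=np.degrees(np.cross(z,[0,0,-1])); a=np.degrees(np.arctan2(-y[0],-y[1])); print('levelrot',rv.round(1),'yaw(-y from world -y)',a.round(1))
E
python3 st.py
```

```text
5.5 p [0.6363 0.1059 0.1287] z [-0.023  0.103 -0.994] y [ 0.114 -0.988 -0.105] w 0.0198 F [-0.2 -0.3 -0.9]
q [0.116 0.592 0.265 1.255 0.105 3.141]
levelrot [-5.9 -1.3 -0. ] yaw(-y from world -y) -6.6
```

{"api": "move_arm", "payload": {
  "series": [
    [[-0.2, 1.4, 0, -5, -1, 6, 0], [-0.2, 1.4, 0, 0, 0, 8.5, 0], [-0.2, 1.4, 0, 0, 0, 8.5, 0], [-0.2, 1.4, 0, 0, 0, 8.5, 0], [-0.2, 1.4, 0, 0, 0, 8.5, 0]]
  ]
}}

```text
clock: 6.0
eef_pos: [0.623, 0.1722, 0.1232]
tool_rot: [0.917, 0.399, -0.011, -0.003]
ft_force: [0.1, -0.2, -0.5]
grip_width: 0.0204
```

{"api": "move_arm", "payload": {
  "series": [
    [[0, 0, 0, 0, 0, 8.5, 0], [0, 0, 0, 0, 0, 8.5, 0], [0, 0, 0, 0, 0, 8.5, 0], [0, 0, 0, 0, 0, 8.5, 0], [0, 0, 0, 0, 0, 3, 0]]
  ]
}}

```text
clock: 6.5
eef_pos: [0.6194, 0.1709, 0.1189]
tool_rot: [0.74, 0.673, -0.015, 0.0]
ft_force: [0.4, 0.1, -0.8]
grip_width: 0.0202
```

```bash
python3 st.py; python3 look.py s2
```

```text
6.5 p [0.6194 0.1709 0.1189] z [-0.023 -0.021 -1.   ] y [ 0.995 -0.095 -0.021] w 0.0202 F [ 0.4  0.1 -0.8]
q [ 0.276  0.608  0.27   1.261 -0.014  1.942]
levelrot [ 1.2 -1.3  0. ] yaw(-y from world -y) -84.5
6.5 [0.6194 0.1709 0.1189] [ 0.74   0.673 -0.015  0.   ] [ 0.4  0.1 -0.8] 0.0202
top 665 mid [0.756 0.111] zmax 0.137 top [0.757 0.112 0.133]
top 607 mid [ 0.749 -0.047] zmax 0.107 top [ 0.752 -0.048  0.102]
top 187 mid [ 0.57  -0.292] zmax 0.052 top [ 0.571 -0.294  0.047]
top 221 mid [0.542 0.125] zmax 0.073 top [0.545 0.133 0.069]
top 61 mid [0.564 0.02 ] zmax 0.057 top [0.564 0.02  0.053]
top 58 mid [ 0.492 -0.087] zmax 0.058 top [ 0.491 -0.087  0.054]
top 91 mid [ 0.479 -0.384] zmax 0.121 top [ 0.48  -0.384  0.117]
top 203 mid [ 0.458 -0.292] zmax 0.16 top [ 0.459 -0.292  0.156]
top 61 mid [0.363 0.036] zmax 0.051 top [0.363 0.036 0.047]
top 58 mid [ 0.346 -0.089] zmax 0.049 top [ 0.346 -0.091  0.046]
scene 453 mid [ 0.46  -0.291] zmax 0.159 top [ 0.461 -0.291  0.155]
scene 195 mid [ 0.481 -0.384] zmax 0.12 top [ 0.481 -0.382  0.117]
scene 103 mid [ 0.345 -0.089] zmax 0.047 top [ 0.346 -0.088  0.044]
scene 438 mid [ 0.571 -0.291] zmax 0.047 top [ 0.57  -0.291  0.044]
scene 138 mid [ 0.493 -0.087] zmax 0.056 top [ 0.492 -0.086  0.052]
scene 160 mid [0.565 0.021] zmax 0.055 top [0.565 0.021 0.053]
```

{"api": "move_arm", "payload": {
  "series": [
    [[0.4, 0.5, -1, 1.2, -1.3, 0, 0], [0, 0, -3, 0, 0, 0, 0], [0, 0, -3, 0, 0, 0, 0], [0, 0, -1, 0, 0, 0, 0], [0, 0, 0, 0, 0, 0, 0]]
  ]
}}

```text
clock: 7.1
eef_pos: [0.6234, 0.1736, 0.037]
tool_rot: [0.745, 0.667, 0.001, 0.0]
ft_force: [-0.6, -0.5, -0.1]
grip_width: 0.0201
```

{"api": "move_arm", "payload": {
  "series": [
    [[0, 0.2, -1, 0, 0, 0, 0], [0, 0, 0, 0, 0, 0, 0], [0, 0, 0, 0, 0, 0, 0.3], [0, 0, 0, 0, 0, 0, 0.45], [0, 0, 0, 0, 0, 0, 0.45]]
  ]
}}

```text
clock: 7.6
eef_pos: [0.6208, 0.1766, 0.0291]
tool_rot: [0.745, 0.667, -0.0, -0.002]
ft_force: [0.2, -0.1, 0.5]
grip_width: 0.0387
```

{"api": "move_arm", "payload": {
  "series": [
    [[0, 0, 4, 0, 0, 0, 0.45], [0, 0, 4, 0, 0, 0, 0.45], [-0.7, -3, 2, 0, 0, 0, 0.6], [-0.8, -4, 0, 0, 0, 0, 0.8], [-0.8, -4, 0, 0, 0, 0, 1]]
  ]
}}

```text
clock: 8.1
eef_pos: [0.601, 0.0699, 0.1373]
tool_rot: [0.742, 0.671, 0.005, 0.001]
ft_force: [-0.3, -1.4, -0.1]
grip_width: 0.0775
```

```bash
python3 st.py; python3 look.py s3
```

```text
8.1 p [0.601  0.0699 0.1373] z [ 0.009  0.005 -1.   ] y [ 0.995 -0.1    0.008] w 0.0775 F [-0.3 -1.4 -0.1]
q [0.114 0.492 0.125 1.194 0.004 1.785]
levelrot [-0.3  0.5  0. ] yaw(-y from world -y) -84.3
8.1 [0.601  0.0699 0.1373] [0.742 0.671 0.005 0.001] [-0.3 -1.4 -0.1] 0.0775
top 608 mid [ 0.75  -0.047] zmax 0.107 top [ 0.751 -0.046  0.103]
top 192 mid [ 0.57  -0.292] zmax 0.051 top [ 0.57  -0.292  0.047]
top 59 mid [ 0.492 -0.087] zmax 0.059 top [ 0.493 -0.088  0.054]
top 89 mid [ 0.48  -0.384] zmax 0.12 top [ 0.479 -0.385  0.117]
top 200 mid [ 0.458 -0.292] zmax 0.159 top [ 0.459 -0.292  0.156]
top 60 mid [ 0.346 -0.089] zmax 0.047 top [ 0.346 -0.091  0.044]
scene 455 mid [ 0.461 -0.291] zmax 0.158 top [ 0.461 -0.29   0.156]
scene 195 mid [ 0.481 -0.383] zmax 0.119 top [ 0.48  -0.383  0.116]
scene 429 mid [ 0.571 -0.29 ] zmax 0.048 top [ 0.571 -0.291  0.045]
scene 103 mid [0.365 0.037] zmax 0.048 top [0.365 0.038 0.045]
scene 137 mid [ 0.493 -0.086] zmax 0.055 top [ 0.493 -0.086  0.052]
scene 329 mid [0.544 0.127] zmax 0.069 top [0.546 0.135 0.066]
```

{"api": "move_arm", "payload": {
  "series": [
    [[-1.8, -2.5, 0, 0, 0, 0, 1], [-1.7, -2.4, 0, 0, 0, 0, 1], [0, 0, -2, 0, 0, 0, 1], [0, 0, -2, 0, 0, 0, 1], [0, 0, 0, 0, 0, 0, 1]]
  ]
}}

```text
clock: 8.7
eef_pos: [0.5694, 0.0152, 0.1031]
tool_rot: [0.745, 0.667, 0.01, 0.006]
ft_force: [-0.6, 0.1, -1.2]
grip_width: 0.0856
```

```bash
python3 st.py; python3 look.py s4|grep -E "0.5[567][0-9]* *0.0[123]"
```

```text
8.7 p [0.5694 0.0152 0.1031] z [ 0.023  0.004 -1.   ] y [ 0.994 -0.11   0.023] w 0.0856 F [-0.6  0.1 -1.2]
q [ 0.025  0.443 -0.05   1.054  0.003  1.706]
levelrot [-0.2  1.3  0. ] yaw(-y from world -y) -83.7
8.7 [0.5694 0.0152 0.1031] [0.745 0.667 0.01  0.006] [-0.6  0.1 -1.2] 0.0856
scene 164 mid [0.565 0.02 ] zmax 0.056 top [0.564 0.021 0.053]
```

View pics/s4_scene.png

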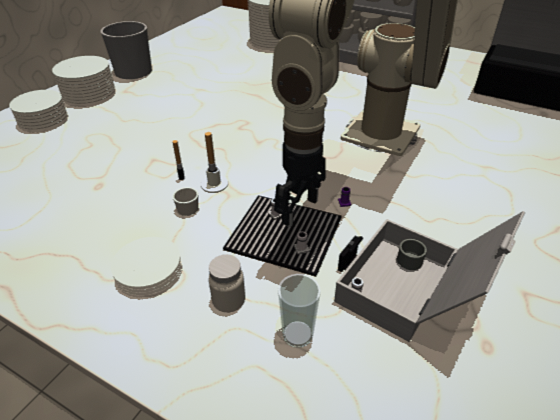

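{"api": "move_arm", "payload": {
  "series": [
    [[-0.5, 0.5, -2, 0, 1.3, 0, 1], [0, 0, -3, 0, 0, 0, 1], [0, 0, -2, 0, 0, 0, 1], [0, 0, 0, 0, 0, 0, 1], [0, 0, 0, 0, 0, 0, 1]]
  ]
}}

```text
clock: 9.3
eef_pos: [0.5705, 0.024, 0.0366]
tool_rot: [0.744, 0.668, 0.006, 0.002]
ft_force: [0.8, 0.3, 0.8]
grip_width: 0.0852
```

{"api": "move_arm", "payload": {
  "series": [
    [[-0.6, -0.3, -1.4, 0, 0.7, 0, 0.6], [0, 0, 0, 0, 0, 0, 0.3], [0, 0, 0, 0, 0, 0, 0], [0, 0, 0, 0, 0, 0, 0], [0, 0, 0, 0, 0, 0, 0]]
  ]
}}

```text
clock: 9.8
eef_pos: [0.5667, 0.0213, 0.0248]
tool_rot: [0.744, 0.669, 0.003, -0.001]
ft_force: [1.4, 0.6, -0.5]
grip_width: 0.02
```

{"api": "move_arm", "payload": {
  "series": [
    [[0, 0, 0, 0, 0, 0, 0], [0, 0, 0, 0, 0, 0, 0], [0, 0, 4, 0, 0, 0, 0], [0, 1, 4, 0, 0, 0, 0], [0, 3, 3, 0, 0, 0, 0]]
  ]
}}

```text
clock: 10.3
eef_pos: [0.5613, 0.0585, 0.1321]
tool_rot: [0.746, 0.666, -0.002, -0.005]
ft_force: [1.5, 0.7, -0.9]
grip_width: 0.0203
```

{"api": "move_arm", "payload": {
  "series": [
    [[-0.1, 4, 0, 0, 0, 0, 0], [-0.1, 4, 0, 0, 0, 0, 0], [-0.1, 4, 0, 0, 0, 0, 0], [0, 0, 0, 0, 0, 0, 0], [0, 0, 0, 0, 0, 0, 0]]
  ]
}}

```text
clock: 10.8
eef_pos: [0.5622, 0.1861, 0.1398]
tool_rot: [0.745, 0.667, 0.004, -0.001]
ft_force: [0.5, 0.4, 0.2]
grip_width: 0.0202
```

```bash
python3 st.py
```

```text
10.8 p [0.5622 0.1861 0.1398] z [ 0.005  0.008 -1.   ] y [ 0.994 -0.11   0.004] w 0.0202 F [0.5 0.4 0.2]
q [0.317 0.468 0.091 1.188 0.006 1.998]
levelrot [-0.4  0.3  0. ] yaw(-y from world -y) -83.7
```

{"api": "move_arm", "payload": {
  "series": [
    [[-0.7, -0.2, -3, 0, 0, 0, 0], [0, 0, -3.5, 0, 0, 0, 0], [0, 0, -3, 0, 0, 0, 0], [0, 0, 0, 0, 0, 0, 0], [0, 0, 0, 0, 0, 0, 0]]
  ]
}}

```text
clock: 11.3
eef_pos: [0.5558, 0.1796, 0.0439]
tool_rot: [0.747, 0.665, 0.005, -0.0]
ft_force: [0.4, -0.5, 0.1]
grip_width: 0.0201
```

{"api": "move_arm", "payload": {
  "series": [
    [[0, 0.4, -1.9, 0, 0, 0, 0], [0, 0, 0, 0, 0, 0, 0], [0, 0, 0, 0, 0, 0, 0.25], [0, 0, 0, 0, 0, 0, 0.4], [0, 0, 0, 0, 0, 0, 0.4]]
  ]
}}

```text
clock: 11.8
eef_pos: [0.5616, 0.1827, 0.0331]
tool_rot: [0.748, 0.664, 0.011, 0.002]
ft_force: [0.4, 0.2, -0.5]
grip_width: 0.0341
```

{"api": "move_arm", "payload": {
  "series": [
    [[0, 0, 4, 0, 0, 0, 0.45], [0, 0, 4, 0, 0, 0, 0.45], [-0.7, -3, 2, 0, 0, 0, 0.6], [-1, -4.5, 0, 0, 0, 0, 0.8], [-1, -4.5, 0, 0, 0, 0, 1]]
  ]
}}

```text
clock: 12.3
eef_pos: [0.5374, 0.0651, 0.1421]
tool_rot: [0.744, 0.668, 0.016, 0.005]
ft_force: [0.2, 0.3, -0.9]
grip_width: 0.0777
```

```bash
python3 st.py; python3 look.py s5
```

```text
12.3 p [0.5374 0.0651 0.1421] z [ 0.03   0.013 -0.999] y [ 0.994 -0.109  0.029] w 0.0777 F [ 0.2  0.3 -0.9]
q [ 0.115  0.352 -0.081  1.106  0.009  1.795]
levelrot [-0.7  1.7  0. ] yaw(-y from world -y) -83.8
12.3 [0.5374 0.0651 0.1421] [0.744 0.668 0.016 0.005] [ 0.2  0.3 -0.9] 0.0777
top 665 mid [0.756 0.111] zmax 0.136 top [0.759 0.11  0.132]
top 607 mid [ 0.75  -0.047] zmax 0.108 top [ 0.75  -0.046  0.103]
top 193 mid [ 0.571 -0.292] zmax 0.053 top [ 0.576 -0.291  0.048]
top 162 mid [0.48  0.238] zmax 0.052 top [0.479 0.237 0.048]
top 57 mid [ 0.492 -0.088] zmax 0.056 top [ 0.492 -0.087  0.053]
top 90 mid [ 0.479 -0.384] zmax 0.121 top [ 0.479 -0.385  0.118]
top 202 mid [ 0.458 -0.291] zmax 0.16 top [ 0.459 -0.292  0.157]
top 60 mid [ 0.347 -0.089] zmax 0.049 top [ 0.345 -0.09   0.045]
scene 462 mid [ 0.459 -0.291] zmax 0.158 top [ 0.461 -0.29   0.155]
scene 196 mid [ 0.48  -0.383] zmax 0.118 top [ 0.48  -0.383  0.116]
scene 428 mid [ 0.572 -0.29 ] zmax 0.048 top [ 0.571 -0.291  0.045]
scene 108 mid [0.365 0.037] zmax 0.047 top [0.365 0.038 0.045]
scene 136 mid [ 0.492 -0.086] zmax 0.056 top [ 0.493 -0.085  0.053]
scene 329 mid [0.544 0.127] zmax 0.069 top [0.546 0.135 0.066]
scene 176 mid [0.559 0.181] zmax 0.053 top [0.56  0.181 0.05 ]
```

View pics/s5_scene.png

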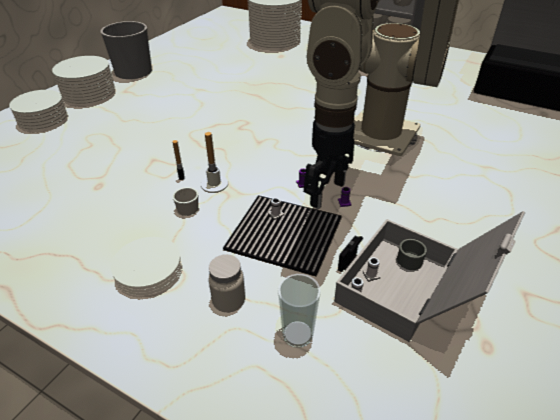

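{"api": "move_arm", "payload": {
  "series": [
    [[-1.1, -3.7, -1, 0, 1, 0, 1], [-1.1, -3.7, -1, 0, 0, 0, 1], [-1.1, -3.7, -1, 0, 0, 0, 1], [-1.1, -3.7, -1, 0, 0, 0, 1], [0, 0, 0, 0, 0, 0, 1]]
  ]
}}

```text
clock: 12.9
eef_pos: [0.4949, -0.0899, 0.1065]
tool_rot: [0.746, 0.665, 0.013, 0.003]
ft_force: [0.9, -0.1, -0.4]
grip_width: 0.0856
```

{"api": "move_arm", "payload": {
  "series": [
    [[0, 0, -1, 0, 0, 0, 1], [0, 0, -1, 0, 0, 0, 1], [0, 0, 0, 0, 0, 0, 1], [0, 0, 0, 0, 0, 0, 1], [0, 0, 0, 0, 0, 0, 1]]
  ]
}}

```text
clock: 13.4
eef_pos: [0.4974, -0.0864, 0.0862]
tool_rot: [0.745, 0.667, 0.014, 0.004]
ft_force: [0.1, -0.1, 0.2]
grip_width: 0.0853
```

```bash
python3 st.py; python3 look.py s6|grep -E "mid .*0.[45][0-9]* *-0.[01][0-9]*\]"
```

```text
13.4 p [ 0.4974 -0.0864  0.0862] z [ 0.027  0.013 -1.   ] y [ 0.994 -0.111  0.025] w 0.0853 F [ 0.1 -0.1  0.2]
q [-0.183  0.346 -0.252  0.949  0.018  1.499]
levelrot [-0.8  1.5  0. ] yaw(-y from world -y) -83.6
scene 136 mid [ 0.492 -0.087] zmax 0.056 top [ 0.493 -0.086  0.053]
```

{"api": "move_arm", "payload": {
  "series": [
    [[-0.4, 0, -2, -0.8, 1.5, 0, 1], [0, 0, -2, 0, 0, 0, 1], [0, 0, -1.5, 0, 0, 0, 1], [0, 0, 0, 0, 0, 0, 1], [0, 0, 0, 0, 0, 0, 1]]
  ]
}}

```text
clock: 14.0
eef_pos: [0.4964, -0.0859, 0.0325]
tool_rot: [0.744, 0.668, 0.002, 0.003]
ft_force: [0.3, -0.1, 0.4]
grip_width: 0.0854
```

{"api": "move_arm", "payload": {
  "series": [
    [[-0.3, 0, -1.1, 0, 0, 0, 0.6], [0, 0, 0, 0, 0, 0, 0.3], [0, 0, 0, 0, 0, 0, 0], [0, 0, 0, 0, 0, 0, 0], [0, 0, 0, 0, 0, 0, 0]]
  ]
}}

```text
clock: 14.5
eef_pos: [0.4952, -0.0863, 0.0235]
tool_rot: [0.745, 0.668, 0.003, 0.005]
ft_force: [0.7, 0.9, -1.1]
grip_width: 0.0202
```

{"api": "move_arm", "payload": {
  "series": [
    [[0, 0, 0, 0, 0, 0, 0], [0, 0, 0, 0, 0, 0, 0], [0, 0, 4, 0, 0, 0, 0], [0.5, 2, 4, 0, 0, 0, 0], [1, 3, 3, 0, 0, 0, 0]]
  ]
}}

```text
clock: 15.0
eef_pos: [0.5041, -0.0374, 0.131]
tool_rot: [0.747, 0.665, -0.002, -0.0]
ft_force: [1.0, -0.4, -0.7]
grip_width: 0.0207
```

Target P3 (0.595, 0.230): shift +9, +26.7.

{"api": "move_arm", "payload": {
  "series": [
    [[1.3, 3.8, 0.5, 0, 0, 0, 0], [1.3, 3.8, 0, 0, 0, 0, 0], [1.3, 3.8, 0, 0, 0, 0, 0], [1.3, 3.8, 0, 0, 0, 0, 0], [1.3, 3.8, 0, 0, 0, 0, 0]]
  ]
}}

```text
clock: 15.5
eef_pos: [0.5745, 0.1578, 0.1436]
tool_rot: [0.749, 0.663, 0.003, 0.004]
ft_force: [-0.1, -0.3, -1.3]
grip_width: 0.0203
```

{"api": "move_arm", "payload": {
  "series": [
    [[1.3, 3.8, 0, 0, 0, 0, 0], [1.2, 3.8, 0, 0, 0, 0, 0], [0, 0, 0, 0, 0, 0, 0], [0, 0, 0, 0, 0, 0, 0], [0, 0, 0, 0, 0, 0, 0]]
  ]
}}

```text
clock: 16.0
eef_pos: [0.5998, 0.2425, 0.1408]
tool_rot: [0.746, 0.666, 0.003, 0.004]
ft_force: [-0.5, -0.2, -0.7]
grip_width: 0.0204
```

```bash
python3 st.py
```

```text
16.0 p [0.5998 0.2425 0.1408] z [ 0.009 -0.002 -1.   ] y [ 0.994 -0.113  0.009] w 0.0204 F [-0.5 -0.2 -0.7]
q [ 0.387  0.575  0.272  1.261 -0.005  2.071]
levelrot [0.1 0.5 0. ] yaw(-y from world -y) -83.5
```

{"api": "move_arm", "payload": {
  "series": [
    [[-0.5, -1, -3, 0, 0, 0, 0], [0, 0, -3.5, 0, 0, 0, 0], [0, 0, -3, 0, 0, 0, 0], [0, 0, 0, 0, 0, 0, 0], [0, 0, 0, 0, 0, 0, 0]]
  ]
}}

```text
clock: 16.5
eef_pos: [0.5947, 0.2254, 0.0468]
tool_rot: [0.749, 0.663, 0.004, 0.005]
ft_force: [-0.6, -0.8, 0.2]
grip_width: 0.0206
```

{"api": "move_arm", "payload": {
  "series": [
    [[0, 0, -1.8, 0, 0, 0, 0], [0, 0, 0, 0, 0, 0, 0], [0, 0, 0, 0, 0, 0, 0.25], [0, 0, 0, 0, 0, 0, 0.4], [0, 0, 0, 0, 0, 0, 0.4]]
  ]
}}

```text
clock: 17.0
eef_pos: [0.6002, 0.2251, 0.0385]
tool_rot: [0.75, 0.662, 0.01, 0.007]
ft_force: [0.3, 0.5, -0.1]
grip_width: 0.0343
```

{"api": "move_arm", "payload": {
  "series": [
    [[0, 0, 4, 0, 0, 0, 0.45], [0, 0, 4, 0, 0, 0, 0.45], [-0.5, -2, 4, 0, 0, 0, 0.6], [-1, -4, 3, 0, 0, 0, 0.8], [-1, -4, 3, 0, 0, 0, 1]]
  ]
}}

```text
clock: 17.5
eef_pos: [0.5729, 0.1287, 0.2218]
tool_rot: [0.747, 0.665, 0.009, 0.007]
ft_force: [0.3, -0.9, 0.2]
grip_width: 0.0777
```

```bash
python3 st.py; python3 look.py s7
```

```text
17.5 p [0.5729 0.1287 0.2218] z [ 0.022  0.002 -1.   ] y [ 0.993 -0.115  0.022] w 0.0777 F [ 0.3 -0.9  0.2]
q [ 0.223  0.401  0.206  1.353 -0.003  1.909]
levelrot [-0.1  1.3  0. ] yaw(-y from world -y) -83.4
17.5 [0.5729 0.1287 0.2218] [0.747 0.665 0.009 0.007] [ 0.3 -0.9  0.2] 0.0777
top 665 mid [0.756 0.111] zmax 0.136 top [0.757 0.113 0.132]
top 606 mid [ 0.75  -0.047] zmax 0.106 top [ 0.751 -0.048  0.102]
top 190 mid [ 0.571 -0.292] zmax 0.051 top [ 0.572 -0.292  0.047]
top 92 mid [ 0.479 -0.383] zmax 0.122 top [ 0.479 -0.385  0.118]
top 203 mid [ 0.458 -0.291] zmax 0.162 top [ 0.459 -0.292  0.158]
top 60 mid [0.363 0.036] zmax 0.049 top [0.364 0.036 0.045]
top 60 mid [ 0.346 -0.089] zmax 0.05 top [ 0.346 -0.09   0.046]
scene 458 mid [ 0.46  -0.292] zmax 0.158 top [ 0.461 -0.29   0.156]
scene 193 mid [ 0.481 -0.383] zmax 0.119 top [ 0.481 -0.383  0.117]
scene 102 mid [ 0.347 -0.089] zmax 0.048 top [ 0.347 -0.089  0.045]
scene 435 mid [ 0.571 -0.29 ] zmax 0.048 top [ 0.572 -0.289  0.045]
scene 327 mid [0.544 0.126] zmax 0.069 top [0.546 0.135 0.066]
scene 175 mid [0.56  0.181] zmax 0.053 top [0.559 0.181 0.05 ]
scene 191 mid [0.598 0.223] zmax 0.053 top [0.599 0.223 0.049]
```

View pics/s7_scene.png

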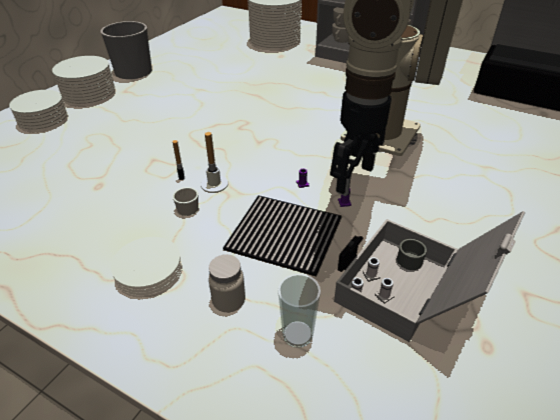

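{"api": "move_arm", "payload": {
  "series": [
    [[-1.1, -4.2, 0, 0, 1, 0, 1], [-1.1, -4.2, 0, 0, 0, 0, 1], [-1.1, -4.2, 0, 0, 0, 0, 1], [-1.1, -4.2, 0, 0, 0, 0, 1], [-1.1, -4.2, 0, 0, 0, 0, 1]]
  ]
}}

```text
clock: 18.1
eef_pos: [0.5216, -0.0838, 0.2309]
tool_rot: [0.745, 0.667, 0.011, 0.006]
ft_force: [0.4, -0.3, 0.7]
grip_width: 0.0854
```

{"api": "move_arm", "payload": {
  "series": [
    [[-1.1, -4.2, 0, 0, 0, 0, 1], [-1.1, -4.2, 0, 0, 0, 0, 1], [-1.1, -4.2, 0, 0, 0, 0, 1], [-1.1, -4.2, 0, 0, 0, 0, 1], [0, 0, 0, 0, 0, 0, 1]]
  ]
}}

```text
clock: 18.6
eef_pos: [0.4756, -0.2608, 0.2324]
tool_rot: [0.746, 0.665, 0.012, 0.009]
ft_force: [-0.4, 0.2, -0.9]
grip_width: 0.0855
```

```bash
python3 st.py
```

```text
18.6 p [ 0.4756 -0.2608  0.2324] z [ 0.031  0.003 -1.   ] y [ 0.993 -0.115  0.03 ] w 0.0855 F [-0.4  0.2 -0.9]
q [-0.512  0.304  0.093  1.335  0.018  1.174]
levelrot [-0.2  1.8  0. ] yaw(-y from world -y) -83.4
```

{"api": "move_arm", "payload": {
  "series": [
    [[-0.8, -1.5, 0, 0, 2, 0, 1], [-0.8, -1.5, 0, 0, 0.5, 0, 1], [0, 0, 0, 0, 0, 0, 1], [0, 0, 0, 0, 0, 0, 1], [0, 0, 0, 0, 0, 0, 1]]
  ]
}}

```text
clock: 19.1
eef_pos: [0.4603, -0.2902, 0.2326]
tool_rot: [0.746, 0.665, -0.003, -0.006]
ft_force: [0.5, 0.5, -0.0]
grip_width: 0.0852
```

```bash
python3 st.py; python3 look.py s8 |grep -E "0.4[5-7].* -0.2"
```

```text
19.1 p [ 0.4603 -0.2902  0.2326] z [-0.011  0.005 -1.   ] y [ 0.993 -0.114 -0.012] w 0.0852 F [ 0.5  0.5 -0. ]
q [-0.562  0.338  0.142  1.387 -0.002  1.124]
levelrot [-0.3 -0.7 -0. ] yaw(-y from world -y) -83.4
19.1 [ 0.4603 -0.2902  0.2326] [ 0.746  0.665 -0.003 -0.006] [ 0.5  0.5 -0. ] 0.0852
top 202 mid [ 0.458 -0.291] zmax 0.16 top [ 0.46  -0.292  0.156]
scene 456 mid [ 0.46  -0.291] zmax 0.158 top [ 0.461 -0.291  0.156]
```

{"api": "move_arm", "payload": {
  "series": [
    [[0, 0, -3, -0.3, -0.7, 0, 1], [0, 0, -3, 0, 0, 0, 1], [0, 0, -3, 0, 0, 0, 1], [0, 0, -2, 0, 0, 0, 1], [0, 0, 0, 0, 0, 0, 1]]
  ]
}}

```text
clock: 19.7
eef_pos: [0.4625, -0.2872, 0.1219]
tool_rot: [0.745, 0.668, 0.002, 0.004]
ft_force: [-0.5, 1.6, 0.3]
grip_width: 0.0852
```

```bash
python3 st.py
```

```text
19.7 p [ 0.4625 -0.2872  0.1219] z [ 0.008 -0.003 -1.   ] y [ 0.994 -0.109  0.008] w 0.0852 F [-0.5  1.6  0.3]
q [-5.560e-01  3.920e-01 -7.700e-02  1.093e+00  1.000e-03  1.123e+00]
levelrot [0.2 0.4 0. ] yaw(-y from world -y) -83.8
```

{"api": "move_arm", "payload": {
  "series": [
    [[-0.2, -0.4, -1.4, 0.2, 0.4, 0, 0.6], [0, 0, 0, 0, 0, 0, 0.4], [0, 0, 0, 0, 0, 0, 0.3], [0, 0, 0, 0, 0, 0, 0.3], [0, 0, 0, 0, 0, 0, 0.3]]
  ]
}}

```text
clock: 20.2
eef_pos: [0.4631, -0.2922, 0.1108]
tool_rot: [0.744, 0.668, 0.001, 0.003]
ft_force: [0.2, 0.5, 0.7]
grip_width: 0.0258
```

```bash
python3 st.py
```

```text
20.2 p [ 0.4631 -0.2922  0.1108] z [ 0.005 -0.003 -1.   ] y [ 0.994 -0.107  0.006] w 0.0258 F [0.2 0.5 0.7]
q [-5.630e-01  4.090e-01 -8.200e-02  1.073e+00  1.000e-03  1.115e+00]
levelrot [0.2 0.3 0. ] yaw(-y from world -y) -83.8
```

{"api": "move_arm", "payload": {
  "series": [
    [[-0.2, 0, 0, 0, 0, 0, 0.3], [0, 0, 0, 0, 0, 0, 0], [0, 0, 0, 0, 0, 0, 0], [0, 0, 0, 0, 0, 0, 0], [0, 0, 0, 0, 0, 0, 0]]
  ]
}}

```text
clock: 20.7
eef_pos: [0.4614, -0.2926, 0.1121]
tool_rot: [0.744, 0.668, 0.001, 0.004]
ft_force: [0.2, 1.0, -0.4]
grip_width: 0.0162
```

{"api": "move_arm", "payload": {
  "series": [
    [[0, 0, 2, 0, 0, 0, 0], [0, 0, 4, 0, 0, 0, 0], [0, 0, 4, 0, 0, 0, 0], [0, 0, 0, 0, 0, 0, 0], [0, 0, 0, 0, 0, 0, 0]]
  ]
}}

```text
clock: 21.2
eef_pos: [0.4599, -0.2916, 0.2134]
tool_rot: [0.744, 0.668, 0.001, 0.002]
ft_force: [0.1, 0.5, -1.5]
grip_width: 0.0166
```

```bash
python3 st.py;python3 look.py s9
```

```text
21.2 p [ 0.4599 -0.2916  0.2134] z [ 0.004 -0.002 -1.   ] y [ 0.994 -0.107  0.004] w 0.0166 F [ 0.1  0.5 -1.5]
q [-5.650e-01  3.340e-01  8.500e-02  1.318e+00  1.000e-03  1.113e+00]
levelrot [0.1 0.2 0. ] yaw(-y from world -y) -83.8
21.2 [ 0.4599 -0.2916  0.2134] [0.744 0.668 0.001 0.002] [ 0.1  0.5 -1.5] 0.0166
top 666 mid [0.756 0.111] zmax 0.134 top [0.756 0.112 0.131]
top 608 mid [ 0.75  -0.047] zmax 0.107 top [ 0.751 -0.048  0.103]
top 68 mid [0.624 0.171] zmax 0.056 top [0.624 0.172 0.052]
top 69 mid [0.597 0.221] zmax 0.055 top [0.597 0.221 0.052]
top 187 mid [ 0.571 -0.292] zmax 0.052 top [ 0.57  -0.294  0.048]
top 227 mid [0.542 0.125] zmax 0.073 top [0.544 0.132 0.068]
top 67 mid [0.559 0.18 ] zmax 0.054 top [0.559 0.18  0.051]
top 168 mid [0.48  0.238] zmax 0.052 top [0.479 0.236 0.048]
top 61 mid [0.363 0.036] zmax 0.051 top [0.362 0.037 0.047]
top 62 mid [ 0.346 -0.089] zmax 0.052 top [ 0.345 -0.09   0.048]
scene 193 mid [ 0.481 -0.383] zmax 0.119 top [ 0.48  -0.384  0.116]
scene 214 mid [ 0.46  -0.291] zmax 0.053 top [ 0.459 -0.291  0.049]
scene 100 mid [ 0.343 -0.088] zmax 0.048 top [ 0.346 -0.088  0.045]
scene 428 mid [ 0.57 -0.29] zmax 0.048 top [ 0.571 -0.291  0.045]
scene 105 mid [0.364 0.038] zmax 0.047 top [0.365 0.037 0.044]
scene 331 mid [0.543 0.126] zmax 0.068 top [0.546 0.135 0.065]
scene 177 mid [0.559 0.181] zmax 0.053 top [0.559 0.181 0.05 ]
scene 192 mid [0.599 0.223] zmax 0.053 top [0.599 0.223 0.05 ]
```

View pics/s9_scene.png

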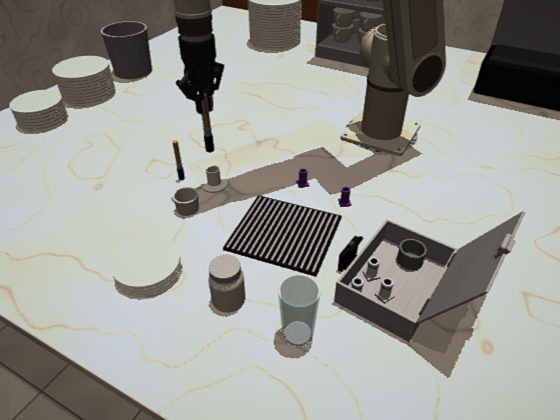

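{"api": "move_arm", "payload": {
  "series": [
    [[3.7, 0, 0, 0, 0, 0, 0], [3.7, 0, 0, 0, 0, 0, 0], [3.7, 0, 0, 0, 0, 0, 0], [0, 0, 0, 0, 0, 0, 0], [0, 0, 0, 0, 0, 0, 0]]
  ]
}}

```text
clock: 21.8
eef_pos: [0.5686, -0.2889, 0.202]
tool_rot: [0.745, 0.667, -0.003, -0.007]
ft_force: [-0.4, -0.2, -1.4]
grip_width: 0.0166
```

```bash
python3 st.py;python3 look.py s10|grep -E "0.5.* -0.[23]"
```

```text
21.8 p [ 0.5686 -0.2889  0.202 ] z [-0.014  0.007 -1.   ] y [ 0.994 -0.109 -0.015] w 0.0166 F [-0.4 -0.2 -1.4]
q [-0.47   0.547  0.385  1.425  0.     1.21 ]
levelrot [-0.4 -0.8 -0. ] yaw(-y from world -y) -83.7
21.8 [ 0.5686 -0.2889  0.202 ] [ 0.745  0.667 -0.003 -0.007] [-0.4 -0.2 -1.4] 0.0166
scene 437 mid [ 0.572 -0.29 ] zmax 0.048 top [ 0.572 -0.29   0.044]
```

{"api": "move_arm", "payload": {
  "series": [
    [[0.2, -0.2, -2, -0.4, -0.8, 0, 0], [0, 0, -2.5, 0, 0, 0, 0], [0, 0, -2.5, 0, 0, 0, 0], [0, 0, 0, 0, 0, 0, 0], [0, 0, 0, 0, 0, 0, 0]]
  ]
}}

```text
clock: 22.4
eef_pos: [0.5645, -0.2921, 0.134]
tool_rot: [0.746, 0.665, 0.0, 0.001]
ft_force: [-0.3, -0.2, -0.4]
grip_width: 0.0164
```

```bash
python3 st.py
```

```text
22.4 p [ 0.5645 -0.2921  0.134 ] z [ 0.002 -0.001 -1.   ] y [ 0.993 -0.114  0.002] w 0.0164 F [-0.3 -0.2 -0.4]
q [-0.477  0.56   0.228  1.237 -0.     1.208]
levelrot [0.1 0.1 0. ] yaw(-y from world -y) -83.4
```

{"api": "move_arm", "payload": {
  "series": [
    [[0.5, 0, -0.9, 0, 0, 0, 0], [0, 0, 0, 0, 0, 0, 0], [0, 0, 0, 0, 0, 0, 0], [0, 0, 0, 0, 0, 0, 0], [0, 0, 0, 0, 0, 0, 0]]
  ]
}}

```text
clock: 22.9
eef_pos: [0.5717, -0.2937, 0.1298]
tool_rot: [0.747, 0.665, 0.002, 0.005]
ft_force: [0.5, -1.2, -0.2]
grip_width: 0.0167
```

{"api": "move_arm", "payload": {
  "series": [
    [[0, 0, 0, 0, 0, 0, 0], [0, 0, 0, 0, 0, 0, 0], [0, 0, 0, 0, 0, 0, 0], [0, 0, 0, 0, 0, 0, 0], [0, 0, 0, 0, 0, 0, 0]]
  ]
}}

```text
clock: 23.4
eef_pos: [0.572, -0.2937, 0.1305]
tool_rot: [0.747, 0.665, 0.002, 0.005]
ft_force: [-0.6, -0.6, -1.2]
grip_width: 0.0164
```

```bash
python3 st.py; python3 look.py s11 | grep -E "0.5.* -0.[23]"; python3 -c "
import cv2;p=cv2.imread('pics/s11_scene.png');cv2.imwrite('pics/s11c.png',cv2.resize(p[60:240,120:300],None,fx=3.3,fy=3.3))"
```

```text
23.4 p [ 0.572  -0.2937  0.1305] z [ 0.01  -0.005 -1.   ] y [ 0.993 -0.115  0.011] w 0.0164 F [-0.6 -0.6 -1.2]
q [-0.474  0.569  0.235  1.225 -0.     1.212]
levelrot [0.3 0.6 0. ] yaw(-y from world -y) -83.4
23.4 [ 0.572  -0.2937  0.1305] [0.747 0.665 0.002 0.005] [-0.6 -0.6 -1.2] 0.0164
```

View pics/s11c.png

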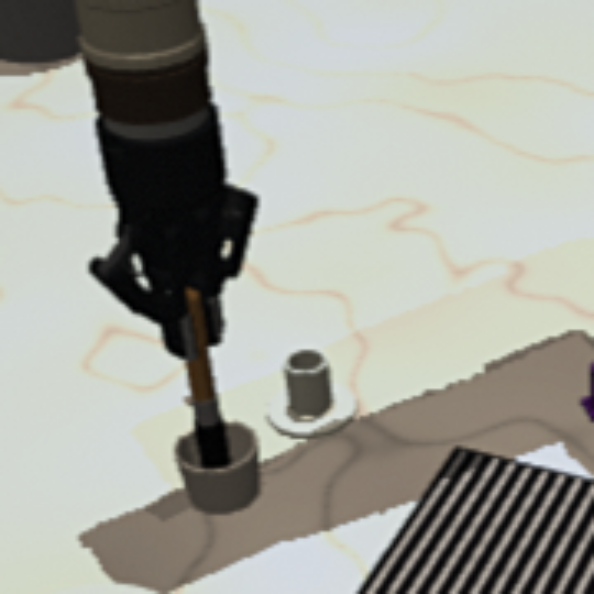

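{"api": "move_arm", "payload": {
  "series": [
    [[0, 0, 4, 0, 0.5, 0, 0], [0, 0, 4, 0, 0, 0, 0], [-0.5, 2, 2, 0, 0, 0, 0], [-0.8, 4.2, 0, 0, 0, 0, 0], [-0.8, 4.2, 0, 0, 0, 0, 0]]
  ]
}}

```text
clock: 24.0
eef_pos: [0.549, -0.1915, 0.2306]
tool_rot: [0.75, 0.662, -0.002, 0.001]
ft_force: [0.5, 0.3, -0.4]
grip_width: 0.0168
```

{"api": "move_arm", "payload": {
  "series": [
    [[-0.8, 4.4, 0, 0, 0, 0, 0], [-0.8, 4.4, 0, 0, 0, 0, 0], [-0.8, 4.4, 0, 0, 0, 0, 0], [-0.8, 4.4, 0, 0, 0, 0, 0], [-0.8, 4.4, 0, 0, 0, 0, 0]]
  ]
}}

```text
clock: 24.5
eef_pos: [0.5069, 0.0353, 0.2324]
tool_rot: [0.751, 0.66, -0.0, 0.003]
ft_force: [0.7, 0.2, -0.1]
grip_width: 0.0167
```

```bash
python3 st.py
```

```text
24.5 p [0.5069 0.0353 0.2324] z [ 0.003 -0.004 -1.   ] y [ 0.992 -0.128  0.004] w 0.0167 F [ 0.7  0.2 -0.1]
q [ 0.072  0.254  0.025  1.339 -0.004  1.771]
levelrot [0.2 0.2 0. ] yaw(-y from world -y) -82.7
```

Remaining: −2.7, +20.2.

{"api": "move_arm", "payload": {
  "series": [
    [[-0.5, 4.2, 0, 0, 0, 0, 0], [-0.5, 4.2, 0, 0, 0, 0, 0], [-0.5, 4.2, 0, 0, 0, 0, 0], [-0.5, 4, 0, 0, 0, 0, 0], [-0.4, 3, 0, 0, 0, 0, 0]]
  ]
}}

```text
clock: 25.0
eef_pos: [0.4799, 0.2409, 0.2339]
tool_rot: [0.75, 0.661, 0.002, 0.003]
ft_force: [0.1, 0.1, -0.9]
grip_width: 0.0168
```

{"api": "move_arm", "payload": {
  "series": [
    [[0, 0, 0, 0, 0, 0, 0], [0, 0, -1, 0, 0, 0, 0], [0, 0, -1, 0, 0, 0, 0], [0, 0, 0, 0, 0, 0, 0], [0, 0, 0, 0, 0, 0, 0]]
  ]
}}

```text
clock: 25.5
eef_pos: [0.4787, 0.2425, 0.2114]
tool_rot: [0.749, 0.663, 0.001, 0.003]
ft_force: [0.4, 0.2, -0.8]
grip_width: 0.0165
```

```bash
python3 st.py; python3 look.py s12 | grep -E "0.4.* 0.2"
```

```text
25.5 p [0.4787 0.2425 0.2114] z [ 0.006 -0.003 -1.   ] y [ 0.993 -0.122  0.006] w 0.0165 F [ 0.4  0.2 -0.8]
q [ 0.472  0.319  0.059  1.307 -0.005  2.165]
levelrot [0.2 0.3 0. ] yaw(-y from world -y) -83.0
25.5 [0.4787 0.2425 0.2114] [0.749 0.663 0.001 0.003] [ 0.4  0.2 -0.8] 0.0165
top 70 mid [0.597 0.221] zmax 0.054 top [0.598 0.221 0.051]
```

{"api": "move_arm", "payload": {
  "series": [
    [[0.1, -0.5, -2, 0, 0, 0, 0], [0, 0, -2, 0, 0, 0, 0], [0, 0, 0, 0, 0, 0, 0], [0, 0, 0, 0, 0, 0, 0], [0, 0, 0, 0, 0, 0, 0]]
  ]
}}

```text
clock: 26.1
eef_pos: [0.4824, 0.236, 0.1741]
tool_rot: [0.75, 0.661, 0.004, 0.004]
ft_force: [-0.1, -0.8, -0.8]
grip_width: 0.0165
```

```bash
python3 st.py; python3 look.py s13 >/dev/null; python3 -c "
import cv2;p=cv2.imread('pics/s13_scene.png');cv2.imwrite('pics/s13c.png',cv2.resize(p[160:340,330:540],None,fx=3.3,fy=3.3))"
```

```text
26.1 p [0.4824 0.236  0.1741] z [ 0.011 -0.001 -1.   ] y [ 0.992 -0.126  0.011] w 0.0165 F [-0.1 -0.8 -0.8]
q [ 0.458  0.336 -0.015  1.209 -0.005  2.155]
levelrot [0.  0.6 0. ] yaw(-y from world -y) -82.8
```

View pics/s13c.png

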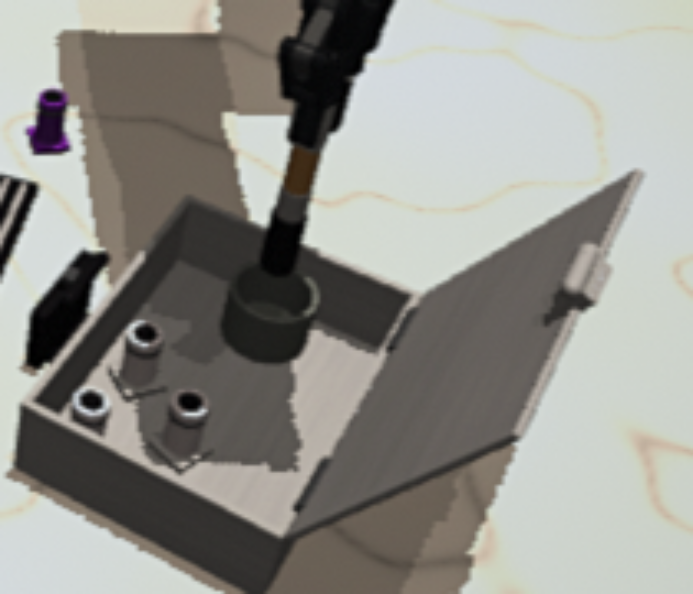

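Brush tip is just above the dosing cup; go down 4.6 cm.

{"api": "move_arm", "payload": {
  "series": [
    [[-0.2, 0.1, -1.5, 0, 0.5, 0, 0], [0, 0, -1.5, 0, 0, 0, 0], [0, 0, -1.5, 0, 0, 0, 0], [0, 0, 0, 0, 0, 0, 0], [0, 0, 0, 0, 0, 0, 0]]
  ]
}}

```text
clock: 26.7
eef_pos: [0.4812, 0.2385, 0.128]
tool_rot: [0.75, 0.661, 0.003, 0.001]
ft_force: [0.3, 0.0, -0.1]
grip_width: 0.0164
```

{"api": "move_arm", "payload": {
  "series": [
    [[0, 0, -0.3, 0, 0, 0, 0], [0, 0, 0, 0, 0, 0, 0], [0, 0, 0, 0, 0, 0, 0], [0, 0, 0, 0, 0, 0, 0], [0, 0, 0, 0, 0, 0, 0]]
  ]
}}

```text
clock: 27.2
eef_pos: [0.4824, 0.2393, 0.1268]
tool_rot: [0.75, 0.662, 0.004, 0.001]
ft_force: [0.6, 0.5, -0.7]
grip_width: 0.0163
```

{"api": "move_arm", "payload": {
  "series": [
    [[0, 0, 0, 0, 0, 0, 0], [0, 0, 0, 0, 0, 0, 0], [0, 0, 0, 0, 0, 0, 0], [0, 0, 0, 0, 0, 0, 0], [0, 0, 0, 0, 0, 0, 0]]
  ]
}}

```text
clock: 27.7
eef_pos: [0.4827, 0.2394, 0.1273]
tool_rot: [0.75, 0.662, 0.005, 0.002]
ft_force: [-0.0, -0.5, -2.1]
grip_width: 0.0163
```

```bash
python3 st.py; python3 look.py s14 >/dev/null; python3 -c "
import cv2;p=cv2.imread('pics/s14_scene.png');cv2.imwrite('pics/s14c.png',cv2.resize(p[160:340,330:540],None,fx=3.3,fy=3.3))"
```

```text
27.7 p [0.4827 0.2394 0.1273] z [ 0.01   0.004 -1.   ] y [ 0.992 -0.125  0.009] w 0.0163 F [-0.  -0.5 -2.1]
q [ 0.461  0.375 -0.087  1.098 -0.     2.156]
levelrot [-0.2  0.5  0. ] yaw(-y from world -y) -82.8
```

View pics/s14c.png

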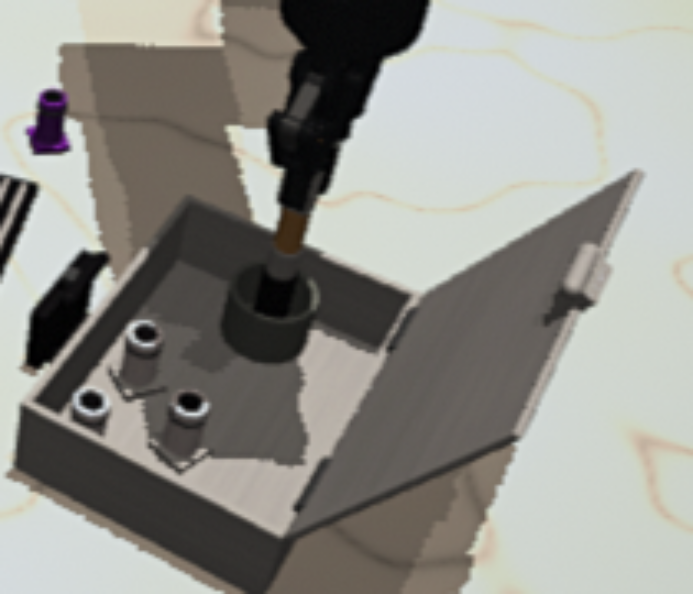

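{"api": "move_arm", "payload": {
  "series": [
    [[0, 0, 4, 0, 0, 0, 0], [0, 0, 4, 0, 0, 0, 0], [0, 0, 2.5, 0, 0, 0, 0], [0, -4, 0, 0, 0, 0, 0], [-0.2, -4.2, 0, 0, 0, 0, 0]]
  ]
}}

```text
clock: 28.3
eef_pos: [0.4795, 0.159, 0.2344]
tool_rot: [0.747, 0.665, 0.004, 0.001]
ft_force: [0.2, -0.1, -0.6]
grip_width: 0.0166
```

{"api": "move_arm", "payload": {
  "series": [
    [[-0.2, -4.2, 0, 0, 0, 0, 0], [-0.2, -4.2, 0, 0, 0, 0, 0], [-0.2, -4.2, 0, 0, 0, 0, 0], [-0.2, -4.2, 0, 0, 0, 0, 0], [-0.2, -4.2, 0, 0, 0, 0, 0]]
  ]
}}

```text
clock: 28.8
eef_pos: [0.4687, -0.0575, 0.2361]
tool_rot: [0.746, 0.666, 0.006, 0.003]
ft_force: [0.8, 0.0, 0.1]
grip_width: 0.0167
```

{"api": "move_arm", "payload": {
  "series": [
    [[-0.2, -4.2, 0, 0, 0, 0, 0], [-0.2, -4.2, 0, 0, 0, 0, 0], [-0.2, -4.2, 0, 0, 0, 0, 0], [-0.2, -4.2, 0, 0, 0, 0, 0], [-0.2, -4, 0, 0, 0, 0, 0]]
  ]
}}

```text
clock: 29.3
eef_pos: [0.4568, -0.2744, 0.237]
tool_rot: [0.746, 0.666, 0.007, 0.004]
ft_force: [1.0, 0.8, 0.3]
grip_width: 0.0166
```

```bash
python3 st.py
```

```text
29.3 p [ 0.4568 -0.2744  0.237 ] z [ 0.015  0.003 -1.   ] y [ 0.994 -0.112  0.015] w 0.0166 F [1.  0.8 0.3]
q [-0.547  0.295  0.092  1.357  0.011  1.136]
levelrot [-0.2  0.9  0. ] yaw(-y from world -y) -83.6
```

{"api": "move_arm", "payload": {
  "series": [
    [[0.3, -1.7, -2, -0.2, 0.9, 0, 0], [0, 0, -2, 0, 0, 0, 0], [0, 0, -1, 0, 0, 0, 0], [0, 0, 0, 0, 0, 0, 0], [0, 0, 0, 0, 0, 0, 0]]
  ]
}}

```text
clock: 29.8
eef_pos: [0.4588, -0.2987, 0.1858]
tool_rot: [0.749, 0.663, -0.001, 0.001]
ft_force: [-0.0, -0.9, -0.3]
grip_width: 0.0168
```

```bash
cat > br.py <<'E'
from h import *
import sys
for n in("scene","top"):
    p,w=cloud(n); cv2.imwrite(f"pics/{sys.argv[1]}_{n}.png",p[:,:,::-1])
    z=w[...,2]
    for lo,hi in ((0.02,0.05),(0.06,0.08),(0.08,0.095),(0.095,0.11),(0.11,0.13),(0.13,0.15)):
        m=(z>lo)&(z<hi)&(abs(w[...,0]-0.46)<0.04)&(abs(w[...,1]+0.291)<0.04); q=w[m]
        if len(q)>8: print(n,lo,len(q),'mid',((q.min(0)+q.max(0))/2).round(4)[:2],'ext',np.ptp(q,0).round(4)[:2], 'mean',q.mean(0).round(4)[:2])
    if n=="scene": crop(p,150,100,270,220,5,f"pics/{sys.argv[1]}_c.png")
E
python3 st.py; python3 br.py b1
```

```text
29.8 p [ 0.4588 -0.2987  0.1858] z [ 0.001 -0.003 -1.   ] y [ 0.993 -0.121  0.001] w 0.0168 F [-0.  -0.9 -0.3]
q [-0.576  0.355  0.044  1.257 -0.002  1.116]
levelrot [0.2 0.  0. ] yaw(-y from world -y) -83.0
scene 0.02 189 mid [ 0.4587 -0.2913] ext [0.0357 0.0371] mean [ 0.4624 -0.2886]
scene 0.08 39 mid [ 0.4614 -0.2964] ext [0.0163 0.0194] mean [ 0.4636 -0.2937]
scene 0.095 45 mid [ 0.4604 -0.2967] ext [0.0204 0.0204] mean [ 0.4639 -0.2937]
scene 0.11 66 mid [ 0.4598 -0.2953] ext [0.0219 0.0184] mean [ 0.463  -0.2932]
scene 0.13 56 mid [ 0.4597 -0.2969] ext [0.0193 0.0181] mean [ 0.4628 -0.2945]
top 0.02 53 mid [ 0.4585 -0.2899] ext [0.0328 0.0304] mean [ 0.4586 -0.2856]
top 0.08 11 mid [ 0.4582 -0.2913] ext [0.0183 0.0053] mean [ 0.4574 -0.2906]
top 0.095 9 mid [ 0.4578 -0.2908] ext [0.018  0.0055] mean [ 0.457  -0.2902]
top 0.11 26 mid [ 0.4587 -0.2947] ext [0.0204 0.0128] mean [ 0.4581 -0.2928]
top 0.13 21 mid [ 0.4592 -0.2941] ext [0.0173 0.0101] mean [ 0.458  -0.2921]
```

View pics/b1_c.png

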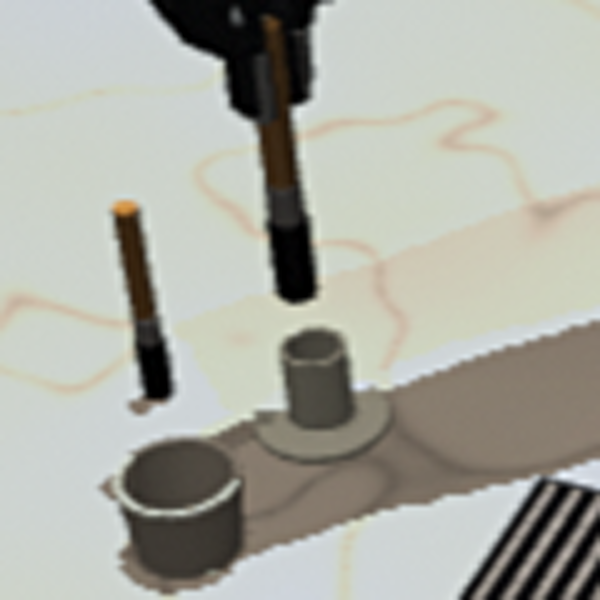

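{"api": "move_arm", "payload": {
  "series": [
    [[0.1, 0.6, -1, 0, 0, 0, 0], [0, 0, -0.5, 0, 0, 0, 0], [0, 0, 0, 0, 0, 0, 0], [0, 0, 0, 0, 0, 0, 0], [0, 0, 0, 0, 0, 0, 0]]
  ]
}}

```text
clock: 30.4
eef_pos: [0.4617, -0.2911, 0.1725]
tool_rot: [0.748, 0.664, 0.0, 0.004]
ft_force: [-0.6, 0.6, -1.1]
grip_width: 0.0165
```

```bash
python3 st.py; python3 br.py b2
```

```text
30.4 p [ 0.4617 -0.2911  0.1725] z [ 0.005 -0.005 -1.   ] y [ 0.993 -0.118  0.006] w 0.0165 F [-0.6  0.6 -1.1]
q [-0.561  0.356  0.009  1.216 -0.002  1.128]
levelrot [0.3 0.3 0. ] yaw(-y from world -y) -83.2
scene 0.02 188 mid [ 0.4591 -0.291 ] ext [0.0356 0.0356] mean [ 0.4625 -0.2885]
scene 0.06 35 mid [ 0.4655 -0.2888] ext [0.0148 0.0208] mean [ 0.4671 -0.2862]
scene 0.08 43 mid [ 0.4612 -0.2887] ext [0.0227 0.0192] mean [ 0.4664 -0.2859]
scene 0.095 48 mid [ 0.4643 -0.2891] ext [0.017  0.0202] mean [ 0.4669 -0.2865]
scene 0.11 58 mid [ 0.4626 -0.289 ] ext [0.0215 0.0164] mean [ 0.4658 -0.2869]
scene 0.13 59 mid [ 0.4636 -0.29  ] ext [0.0158 0.02  ] mean [ 0.4657 -0.2872]
top 0.02 49 mid [ 0.4585 -0.2902] ext [0.0328 0.0306] mean [ 0.4578 -0.2834]
top 0.08 12 mid [ 0.4607 -0.2844] ext [0.018  0.0062] mean [ 0.4594 -0.2833]
top 0.095 16 mid [ 0.4615 -0.287 ] ext [0.0203 0.0123] mean [ 0.4615 -0.2843]
top 0.11 19 mid [ 0.4613 -0.2868] ext [0.0203 0.0111] mean [ 0.4608 -0.2853]
top 0.13 14 mid [ 0.462  -0.2877] ext [0.0176 0.0104] mean [ 0.4615 -0.2851]
```

View pics/b2_c.png

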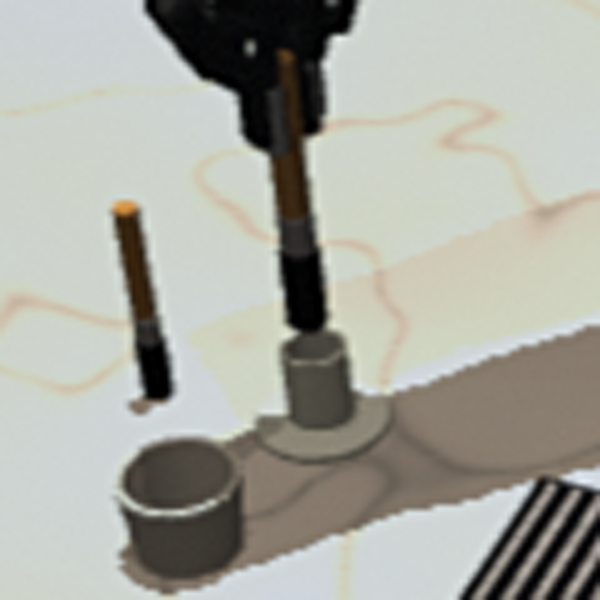

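```bash
python3 - <<'E'
import cv2,numpy as np
def line(f,win,axis):
    p=cv2.imread(f).astype(int); u0,v0,u1,v1=win; c=p[v0:v1,u0:u1]
    b,g,r=c[...,0],c[...,1],c[...,2]
    m=((r-b)>25)&(r<190)   # brown handle
    return m,c
for f in("pics/scene0.png","pics/b2_scene.png"):
    p=cv2.imread(f).astype(float)
    for v in range(140,172,3):
        row=p[v,195:230].sum(1)/3; bg=np.median(np.r_[row[:6],row[-6:]])
        d=np.clip(bg-row-25,0,None); 
        print(f[5:8],v,round((d*np.arange(195,230)).sum()/max(d.sum(),1),2),int((d>0).sum()),end=' | ')
    print()
for f in("pics/top0.png","pics/b2_top.png"):
    p=cv2.imread(f).astype(float)
    for u in range(376,398,2):
        col=p[236:262,u].sum(1)/3; bg=np.median(np.r_[col[:4],col[-4:]])
        d=np.clip(bg-col-20,0,None)
        print(f[5:8],u,round((d*np.arange(236,262)).sum()/max(d.sum(),1),2),int((d>0).sum()),end=' | ')
    print()
p=cv2.imread("pics/b2_top.png"); cv2.imwrite("pics/b2_t.png",cv2.resize(p[210:290,340:440],None,fx=6,fy=6,interpolation=cv2.INTER_CUBIC))
E
```

```text
sce 140 208.34 8 | sce 143 208.93 9 | sce 146 209.25 8 | sce 149 209.61 8 | sce 152 210.01 9 | sce 155 210.35 8 | sce 158 210.78 8 | sce 161 211.0 7 | sce 164 211.48 8 | sce 167 212.3 10 | sce 170 211.93 14 | 
b2_ 140 208.17 9 | b2_ 143 208.62 9 | b2_ 146 209.03 9 | b2_ 149 209.54 10 | b2_ 152 209.63 10 | b2_ 155 210.05 10 | b2_ 158 210.57 10 | b2_ 161 210.65 10 | b2_ 164 210.8 10 | b2_ 167 212.98 11 | b2_ 170 211.93 14 | 
top 376 247.66 15 | top 378 247.85 13 | top 380 248.11 11 | top 382 247.81 9 | top 384 247.6 8 | top 386 247.54 8 | top 388 247.41 7 | top 390 247.35 4 | top 392 0.0 0 | top 394 0.0 0 | top 396 0.0 0 | 
b2_ 376 247.71 13 | b2_ 378 247.29 15 | b2_ 380 246.7 18 | b2_ 382 245.68 16 | b2_ 384 245.74 15 | b2_ 386 246.01 14 | b2_ 388 246.16 13 | b2_ 390 0.0 0 | b2_ 392 0.0 0 | b2_ 394 0.0 0 | b2_ 396 0.0 0 |
```

View pics/b2_t.png

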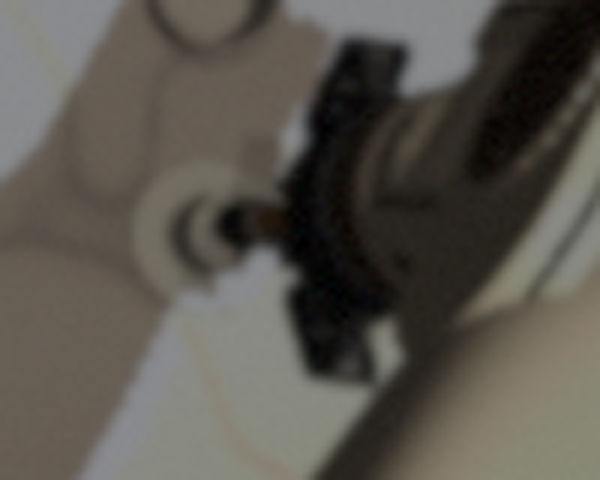

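{"api": "move_arm", "payload": {
  "series": [
    [[-0.3, -0.1, 0, 0.3, 0.3, 0, 0], [0, 0, 0, 0, 0, 0, 0], [0, 0, 0, 0, 0, 0, 0], [0, 0, 0, 0, 0, 0, 0], [0, 0, 0, 0, 0, 0, 0]]
  ]
}}

```text
clock: 31.0
eef_pos: [0.4586, -0.2929, 0.1729]
tool_rot: [0.748, 0.664, 0.0, 0.0]
ft_force: [0.1, -0.3, -0.8]
grip_width: 0.0162
```

```bash
python3 st.py; python3 br.py b3 | grep scene
```

```text
31.0 p [ 0.4586 -0.2929  0.1729] z [ 0. -0. -1.] y [ 0.993 -0.119  0.   ] w 0.0162 F [ 0.1 -0.3 -0.8]
q [-0.568  0.358  0.013  1.225 -0.     1.122]
levelrot [0. 0. 0.] yaw(-y from world -y) -83.2
scene 0.02 190 mid [ 0.4599 -0.2907] ext [0.0355 0.0374] mean [ 0.4626 -0.2888]
scene 0.06 33 mid [ 0.4597 -0.2897] ext [0.0205 0.0169] mean [ 0.4631 -0.2874]
scene 0.08 45 mid [ 0.4607 -0.2913] ext [0.0181 0.0196] mean [ 0.4628 -0.2879]
scene 0.095 41 mid [ 0.4599 -0.2898] ext [0.021  0.0183] mean [ 0.463  -0.2873]
scene 0.11 62 mid [ 0.4607 -0.2911] ext [0.0173 0.0193] mean [ 0.463  -0.2882]
scene 0.13 56 mid [ 0.4595 -0.2914] ext [0.0174 0.0168] mean [ 0.4622 -0.2886]
```

{"api": "move_arm", "payload": {
  "series": [
    [[0, 0, -1, 0, 0, 0, 0], [0, 0, -1, 0, 0, 0, 0], [0, 0, -0.5, 0, 0, 0, 0], [0, 0, 0, 0, 0, 0, 0], [0, 0, 0, 0, 0, 0, 0]]
  ]
}}

```text
clock: 31.6
eef_pos: [0.4579, -0.2923, 0.1446]
tool_rot: [0.748, 0.664, -0.0, -0.001]
ft_force: [-0.2, -0.2, 0.2]
grip_width: 0.0162
```

```bash
python3 st.py; python3 br.py b4 | grep scene
```

```text
31.6 p [ 0.4579 -0.2923  0.1446] z [-0.001  0.001 -1.   ] y [ 0.993 -0.119 -0.001] w 0.0162 F [-0.2 -0.2  0.2]
q [-0.568  0.378 -0.035  1.16  -0.     1.122]
levelrot [-0.  -0.1 -0. ] yaw(-y from world -y) -83.2
scene 0.02 151 mid [ 0.4607 -0.2919] ext [0.0319 0.0359] mean [ 0.4672 -0.2855]
scene 0.06 61 mid [ 0.4601 -0.2895] ext [0.0173 0.0206] mean [ 0.4629 -0.2865]
scene 0.08 43 mid [ 0.4584 -0.2892] ext [0.0184 0.0171] mean [ 0.4616 -0.2875]
scene 0.095 40 mid [ 0.458  -0.2915] ext [0.0185 0.0181] mean [ 0.4611 -0.2881]
scene 0.11 50 mid [ 0.4599 -0.2899] ext [0.0143 0.0163] mean [ 0.4621 -0.288 ]
scene 0.13 50 mid [ 0.4605 -0.2895] ext [0.0266 0.018 ] mean [ 0.4615 -0.2868]
```

View pics/b4_c.png

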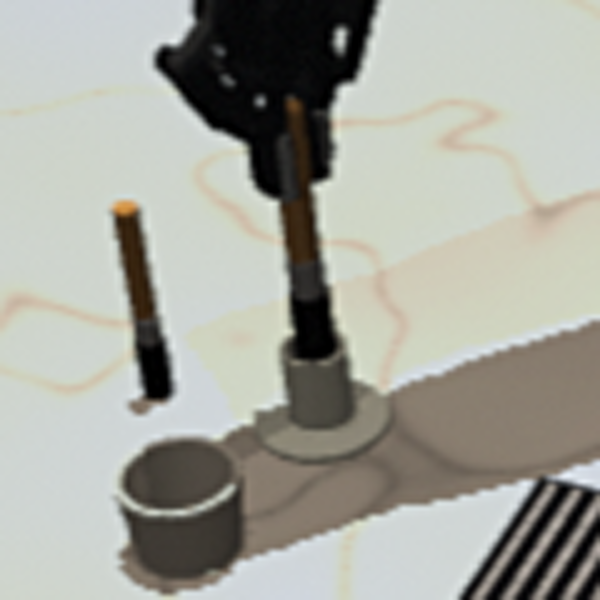

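Tip is inside the stand mouth, with no force. Continue down 3.2 cm.

{"api": "move_arm", "payload": {
  "series": [
    [[0.1, 0, -1, 0, 0, 0, 0], [0, 0, -1, 0, 0, 0, 0], [0, 0, -0.7, 0, 0, 0, 0], [0, 0, 0, 0, 0, 0, 0], [0, 0, 0, 0, 0, 0, 0]]
  ]
}}

```text
clock: 32.2
eef_pos: [0.4593, -0.2925, 0.1156]
tool_rot: [0.748, 0.664, -0.0, -0.0]
ft_force: [0.5, -0.2, 0.4]
grip_width: 0.0165
```

{"api": "move_arm", "payload": {
  "series": [
    [[0, 0, -0.2, 0, 0, 0, 0], [0, 0, 0, 0, 0, 0, 0], [0, 0, 0, 0, 0, 0, 0.3], [0, 0, 0, 0, 0, 0, 0.6], [0, 0, 0, 0, 0, 0, 0.8]]
  ]
}}

```text
clock: 32.7
eef_pos: [0.46, -0.293, 0.1146]
tool_rot: [0.748, 0.664, 0.0, 0.001]
ft_force: [0.3, -0.6, -0.4]
grip_width: 0.0536
```

{"api": "move_arm", "payload": {
  "series": [
    [[0, 0, 0, 0, 0, 0, 0.9], [0, 0, 2, 0, 0, 0, 0.9], [0, 0, 4, 0, 0, 0, 0.9], [0, 0, 4, 0, 0, 0, 0.9], [0, 0, 4, 0, 0, 0, 0.9]]
  ]
}}

```text
clock: 33.2
eef_pos: [0.4553, -0.29, 0.2519]
tool_rot: [0.748, 0.664, -0.002, -0.007]
ft_force: [0.7, -0.8, 0.5]
grip_width: 0.0772
```

```bash
python3 st.py; python3 br.py b5; python3 look.py s15
```

```text
33.2 p [ 0.4553 -0.29    0.2519] z [-0.012  0.007 -1.   ] y [ 0.993 -0.119 -0.013] w 0.0772 F [ 0.7 -0.8  0.5]
q [-0.567  0.325  0.172  1.432 -0.     1.123]
levelrot [-0.4 -0.7 -0. ] yaw(-y from world -y) -83.2
scene 0.02 154 mid [ 0.4599 -0.2906] ext [0.0336 0.0347] mean [ 0.4666 -0.285 ]
scene 0.06 48 mid [ 0.4605 -0.2905] ext [0.0182 0.0184] mean [ 0.4633 -0.2881]
scene 0.08 37 mid [ 0.4619 -0.2885] ext [0.0141 0.0156] mean [ 0.4636 -0.2875]
scene 0.095 38 mid [ 0.4611 -0.2909] ext [0.0152 0.0165] mean [ 0.4633 -0.2884]
scene 0.11 49 mid [ 0.4622 -0.2906] ext [0.0182 0.0161] mean [ 0.4632 -0.2881]
scene 0.13 57 mid [ 0.4611 -0.29  ] ext [0.0167 0.0179] mean [ 0.4631 -0.288 ]
top 0.02 61 mid [ 0.4583 -0.2913] ext [0.0329 0.0322] mean [ 0.4584 -0.285 ]
top 0.06 17 mid [ 0.4587 -0.2887] ext [0.0184 0.0112] mean [ 0.4587 -0.2865]
top 0.08 10 mid [ 0.4594 -0.2869] ext [0.0154 0.0059] mean [ 0.4591 -0.286 ]
top 0.11 13 mid [ 0.4585 -0.2871] ext [0.0149 0.0064] mean [ 0.4581 -0.2859]
top 0.13 15 mid [ 0.4589 -0.2873] ext [0.0171 0.0069] mean [ 0.4569 -0.2865]
33.3 [ 0.4585 -0.2921  0.257
[... 560 characters left out ...]
[ 0.458 -0.291] zmax 0.16 top [ 0.459 -0.292  0.157]
top 61 mid [0.363 0.036] zmax 0.05 top [0.364 0.037 0.046]
top 59 mid [ 0.346 -0.089] zmax 0.051 top [ 0.345 -0.089  0.048]
scene 460 mid [ 0.46  -0.291] zmax 0.158 top [ 0.461 -0.29   0.155]
scene 196 mid [ 0.48  -0.382] zmax 0.118 top [ 0.481 -0.383  0.116]
scene 104 mid [ 0.346 -0.089] zmax 0.048 top [ 0.347 -0.088  0.045]
scene 425 mid [ 0.572 -0.29 ] zmax 0.048 top [ 0.571 -0.291  0.045]
scene 104 mid [0.365 0.038] zmax 0.048 top [0.365 0.038 0.045]
scene 327 mid [0.544 0.126] zmax 0.069 top [0.546 0.135 0.066]
scene 175 mid [0.559 0.181] zmax 0.053 top [0.56  0.181 0.05 ]
scene 189 mid [0.599 0.223] zmax 0.053 top [0.599 0.223 0.05 ]
```

View pics/b5_c.png

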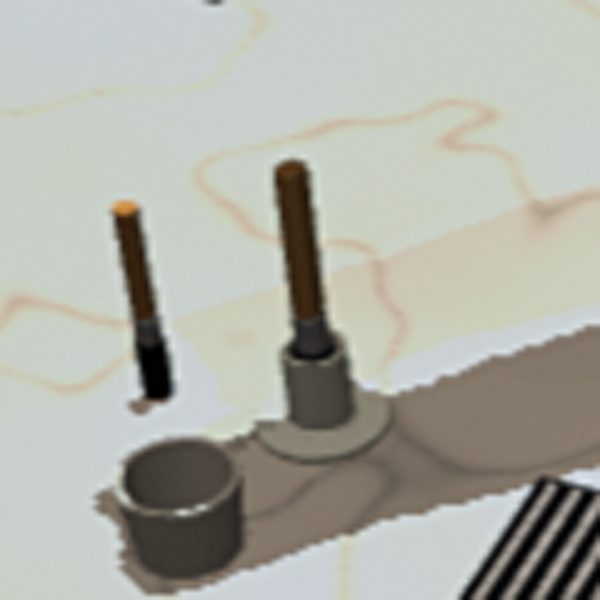

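{"api": "move_arm", "payload": {
  "series": [
    [[0.1, 4.3, 0.3, 0, 0, 0, 0.5], [0.2, 4.3, 0.3, 0, 0, 0, 0], [0.2, 4.3, 0.3, 0, 0, 0, 0], [0.2, 4.3, 0.3, 0, 0, 0, 0], [0.2, 4.3, 0.3, 0, 0, 0, 0]]
  ]
}}

```text
clock: 33.9
eef_pos: [0.4603, -0.0732, 0.2576]
tool_rot: [0.752, 0.659, -0.005, -0.011]
ft_force: [0.6, 0.8, 0.7]
grip_width: 0.0034
```

{"api": "move_arm", "payload": {
  "series": [
    [[0.2, 4.3, 0, 0, 0, 0, 0], [0.2, 4.3, 0, 0, 0, 0, 0], [0.2, 4.3, 0, 0, 0, 0, 0], [0.2, 4.3, 0, 0, 0, 0, 0], [0.2, 4.3, 0, 0, 0, 0, 0]]
  ]
}}

```text
clock: 34.4
eef_pos: [0.4643, 0.1498, 0.249]
tool_rot: [0.752, 0.659, -0.012, -0.015]
ft_force: [1.0, -0.3, 0.4]
grip_width: 0.0
```

{"api": "move_arm", "payload": {
  "series": [
    [[0.2, 4.3, 0, 0, 0, 0, 0], [0.2, 4.3, 0, 0, 0, 0, 0], [0.2, 4.3, 0, 0, 0, 0, 0], [0.2, 4.3, 0, 0, 0, 0, 0], [0, 0, 0, 0, 0, 0, 0]]
  ]
}}

```text
clock: 34.9
eef_pos: [0.4662, 0.3317, 0.2377]
tool_rot: [0.75, 0.661, -0.02, -0.017]
ft_force: [0.2, -0.8, -0.2]
grip_width: -0.0001
```

```bash
python3 st.py
```

```text
34.9 p [0.4662 0.3317 0.2377] z [-0.052 -0.001 -0.999] y [ 0.991 -0.126 -0.052] w -0.0001 F [ 0.2 -0.8 -0.2]
q [0.603 0.421 0.275 1.469 0.029 2.3  ]
levelrot [ 0.1 -3.   0. ] yaw(-y from world -y) -82.8
```

{"api": "move_arm", "payload": {
  "series": [
    [[0.8, 3.6, 0.8, 0, -2.5, 0, 0], [0.8, 3.6, 0.5, 0, 0, 0, 0], [0.8, 3.6, 0, 0, 0, 0, 0], [0, 0.5, 0, 0, 0, 0, 0], [0, 0, 0, 0, 0, 0, 0]]
  ]
}}

```text
clock: 35.4
eef_pos: [0.487, 0.4441, 0.2394]
tool_rot: [0.75, 0.661, -0.014, -0.001]
ft_force: [0.8, -0.3, 0.2]
grip_width: 0.0004
```

```bash
python3 st.py; python3 look.py s16 >/dev/null; python3 -c "
import cv2;p=cv2.imread('pics/s16_scene.png');cv2.imwrite('pics/s16c.png',cv2.resize(p[120:350,330:560],None,fx=2.6,fy=2.6))"
```

```text
35.4 p [0.487  0.4441 0.2394] z [-0.022 -0.017 -1.   ] y [ 0.992 -0.126 -0.02 ] w 0.0004 F [ 0.8 -0.3  0.2]
q [0.738 0.601 0.571 1.569 0.003 2.435]
levelrot [ 1.  -1.3  0. ] yaw(-y from world -y) -82.8
```

View pics/s16c.png

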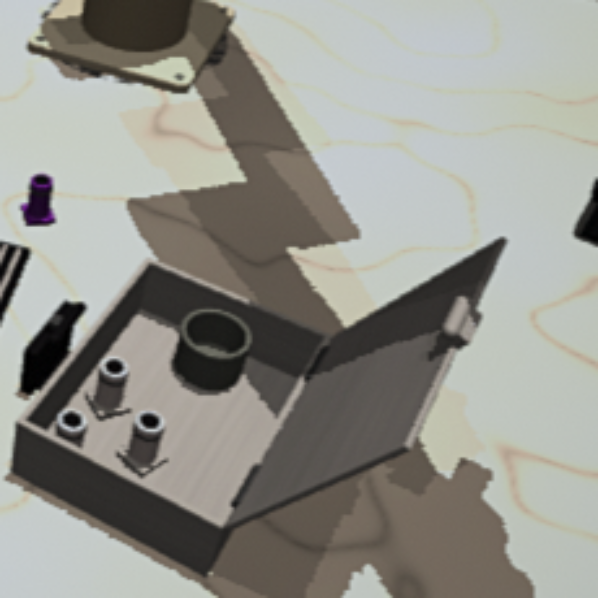

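{"api": "move_arm", "payload": {
  "series": [
    [[0, 0, -2.5, 1, -1.3, 0, 0], [0, 0, -2.5, 0, 0, 0, 0], [0, 0, -1.5, 0, 0, 0, 0], [0, 0, 0, 0, 0, 0, 0], [0, 0, 0, 0, 0, 0, 0]]
  ]
}}

```text
clock: 36.0
eef_pos: [0.4877, 0.4342, 0.1758]
tool_rot: [0.753, 0.658, 0.001, 0.001]
ft_force: [0.1, 0.1, 0.4]
grip_width: 0.0001
```

{"api": "move_arm", "payload": {
  "series": [
    [[0, -1, 0, 0, 0, 0, 0], [0, -1, 0, 0, 0, 0, 0], [0, -1, 0, 0, 0, 0, 0], [0, -1, 0, 0, 0, 0, 0], [0, -1, 0, 0, 0, 0, 0]]
  ]
}}

```text
clock: 36.5
eef_pos: [0.49, 0.3844, 0.1829]
tool_rot: [0.753, 0.658, 0.009, -0.001]
ft_force: [-0.3, 3.6, 2.6]
grip_width: -0.0003
```

```bash
python3 st.py; python3 look.py s17 >/dev/null; python3 -c "
import cv2;p=cv2.imread('pics/s17_scene.png');cv2.imwrite('pics/s17c.png',cv2.resize(p[120:350,330:560],None,fx=2.6,fy=2.6))"
```

```text
36.5 p [0.49   0.3844 0.1829] z [ 0.011  0.013 -1.   ] y [ 0.991 -0.134  0.009] w -0.0003 F [-0.3  3.6  2.6]
q [0.663 0.495 0.25  1.309 0.003 2.369]
levelrot [-0.8  0.6  0. ] yaw(-y from world -y) -82.3
```

View pics/s17c.png

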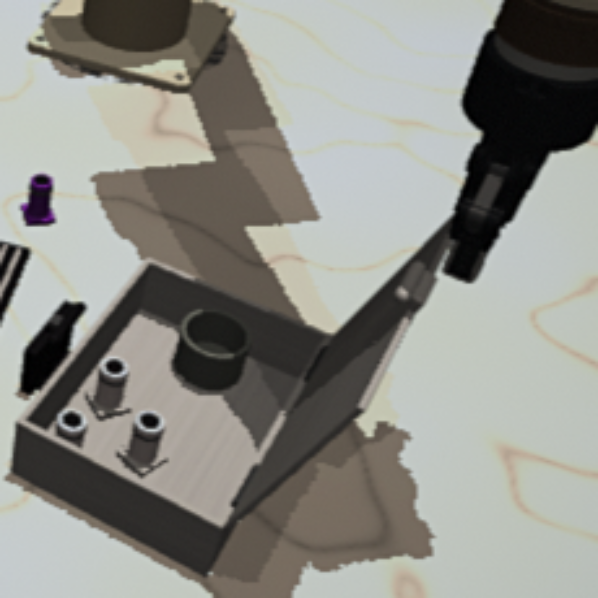

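{"api": "move_arm", "payload": {
  "series": [
    [[0, -1, 0, 0, 0, 0, 0], [0, -1, 0, 0, 0, 0, 0], [0, -1, 0, 0, 0, 0, 0], [0, -1, 0, 0, 0, 0, 0], [0, -1, 0, 0, 0, 0, 0]]
  ]
}}

```text
clock: 37.1
eef_pos: [0.4882, 0.3332, 0.1864]
tool_rot: [0.752, 0.659, 0.01, -0.004]
ft_force: [-2.3, 2.1, 1.8]
grip_width: 0.0002
```

{"api": "move_arm", "payload": {
  "series": [
    [[0, -1, 0, 0, 0, 0, 0], [0, -1, 0, 0, 0, 0, 0], [0, -1, 0, 0, 0, 0, 0], [0, -1, 0, 0, 0, 0, 0], [0, -1, 0, 0, 0, 0, 0]]
  ]
}}

```text
clock: 37.6
eef_pos: [0.4866, 0.2773, 0.1834]
tool_rot: [0.752, 0.659, 0.007, -0.004]
ft_force: [-0.6, 2.2, -0.4]
grip_width: 0.0
```

```bash
python3 st.py; python3 look.py s18 >/dev/null; python3 -c "
import cv2;p=cv2.imread('pics/s18_scene.png');cv2.imwrite('pics/s18c.png',cv2.resize(p[120:350,330:560],None,fx=2.6,fy=2.6))"
```

```text
37.6 p [0.4866 0.2773 0.1834] z [ 0.005  0.015 -1.   ] y [ 0.991 -0.132  0.003] w 0.0 F [-0.6  2.2 -0.4]
q [0.512 0.374 0.064 1.25  0.01  2.216]
levelrot [-0.8  0.3  0. ] yaw(-y from world -y) -82.4
```

View pics/s18c.png

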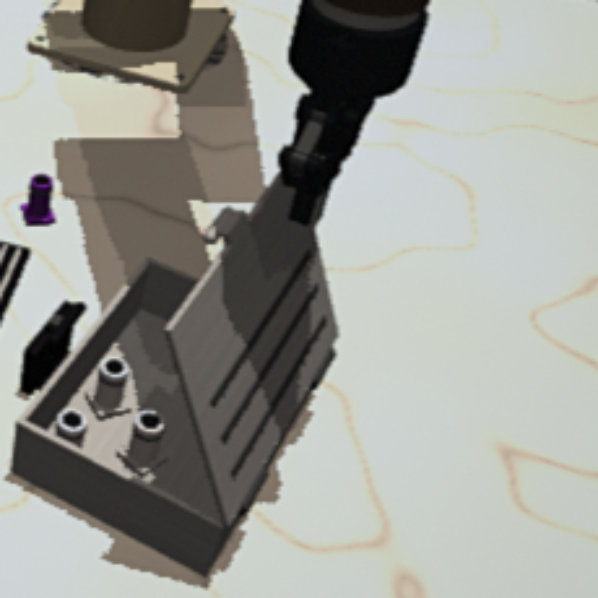

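{"api": "move_arm", "payload": {
  "series": [
    [[0, -1, -0.5, 0, 0, 0, 0], [0, -1, -0.6, 0, 0, 0, 0], [0, -1, -0.7, 0, 0, 0, 0], [0, -0.9, -0.9, 0, 0, 0, 0], [0, -0.9, -0.9, 0, 0, 0, 0]]
  ]
}}

```text
clock: 38.2
eef_pos: [0.4871, 0.2253, 0.1461]
tool_rot: [0.753, 0.658, 0.007, -0.003]
ft_force: [0.4, 1.9, 0.5]
grip_width: -0.0
```

{"api": "move_arm", "payload": {
  "series": [
    [[0, -0.8, -1, 0, 0, 0, 0], [0, -0.7, -1, 0, 0, 0, 0], [0, -0.6, -1, 0, 0, 0, 0], [0, -0.5, -1, 0, 0, 0, 0], [0, -0.4, -1, 0, 0, 0, 0]]
  ]
}}

```text
clock: 38.7
eef_pos: [0.4867, 0.1911, 0.0908]
tool_rot: [0.753, 0.658, 0.007, -0.003]
ft_force: [-0.5, 1.5, 1.5]
grip_width: -0.0001
```

```bash
python3 st.py; python3 look.py s19 >/dev/null; python3 -c "
import cv2;p=cv2.imread('pics/s19_scene.png');cv2.imwrite('pics/s19c.png',cv2.resize(p[120:350,330:560],None,fx=2.6,fy=2.6))"
```

```text
38.7 p [0.4867 0.1911 0.0908] z [ 0.006  0.013 -1.   ] y [ 0.991 -0.134  0.005] w -0.0001 F [-0.5  1.5  1.5]
q [ 0.369  0.382 -0.183  0.995  0.01   2.074]
levelrot [-0.7  0.4  0. ] yaw(-y from world -y) -82.3
```

View pics/s19c.png

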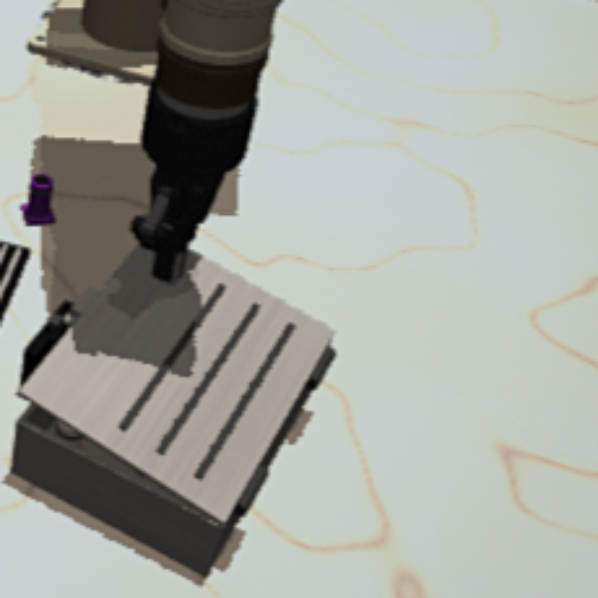

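{"api": "move_arm", "payload": {
  "series": [
    [[0, 0, 2.5, 0, 0, 0, 0], [3, -1.3, 0, 0, 0, 0, 0], [3, -1.3, 0, 0, 0, 0, 0], [0, 0, 0, 0, 0, 0, 0], [0, 0, -1, 0, 0, 0, 0]]
  ]
}}

```text
clock: 39.3
eef_pos: [0.5479, 0.1639, 0.1063]
tool_rot: [0.753, 0.658, 0.005, -0.002]
ft_force: [-0.4, -1.1, 0.4]
grip_width: -0.0002
```

{"api": "move_arm", "payload": {
  "series": [
    [[0, 0, -1, 0, 0, 0, 0], [0, 0, -0.8, 0, 0, 0, 0], [0, 0, -0.6, 0, 0, 0, 0], [0, 0, -0.6, 0, 0, 0, 0], [0, 0, -0.6, 0, 0, 0, 0]]
  ]
}}

```text
clock: 39.8
eef_pos: [0.5454, 0.1635, 0.0688]
tool_rot: [0.752, 0.659, 0.004, -0.0]
ft_force: [0.2, -0.4, -0.5]
grip_width: -0.0001
```

```bash
python3 st.py
```

```text
39.8 p [0.5454 0.1635 0.0688] z [ 0.005  0.005 -1.   ] y [ 0.991 -0.131  0.004] w -0.0001 F [ 0.2 -0.4 -0.5]
q [ 0.289  0.489 -0.075  1.     0.003  1.991]
levelrot [-0.3  0.3  0. ] yaw(-y from world -y) -82.5
```

{"api": "move_arm", "payload": {
  "series": [
    [[0, 0, -0.4, 0, 0, 0, 0], [0, 0, -0.4, 0, 0, 0, 0], [0, 0, -0.4, 0, 0, 0, 0], [0, 0, -0.4, 0, 0, 0, 0], [0, 0, 0, 0, 0, 0, 0]]
  ]
}}

```text
clock: 40.3
eef_pos: [0.5449, 0.164, 0.0671]
tool_rot: [0.751, 0.66, 0.007, 0.003]
ft_force: [0.1, -0.1, -0.2]
grip_width: -0.0002
```

{"api": "move_arm", "payload": {
  "series": [
    [[0, 0, -0.5, 0, 0, 0, 0], [0, 0, -0.6, 0, 0, 0, 0], [0, 0, -0.8, 0, 0, 0, 0], [0, 0, -1, 0, 0, 0, 0], [0, 0, -1, 0, 0, 0, 0]]
  ]
}}

```text
clock: 40.8
eef_pos: [0.5462, 0.1644, 0.0647]
tool_rot: [0.751, 0.66, 0.017, 0.008]
ft_force: [-24.8, -8.2, 66.7]
grip_width: 0.0004
```

```bash
python3 st.py;  python3 look.py s20 >/dev/null; python3 -c "
import cv2;p=cv2.imread('pics/s20_scene.png');cv2.imwrite('pics/s20c.png',cv2.resize(p[120:350,330:560],None,fx=2.6,fy=2.6))"
```

```text
40.8 p [0.5462 0.1644 0.0647] z [ 0.036  0.01  -0.999] y [ 0.991 -0.128  0.035] w 0.0004 F [-24.8  -8.2  66.7]
q [ 2.930e-01  4.740e-01 -1.140e-01  9.460e-01 -1.000e-03  1.992e+00]
levelrot [-0.5  2.1  0. ] yaw(-y from world -y) -82.7
```

View pics/s20c.png

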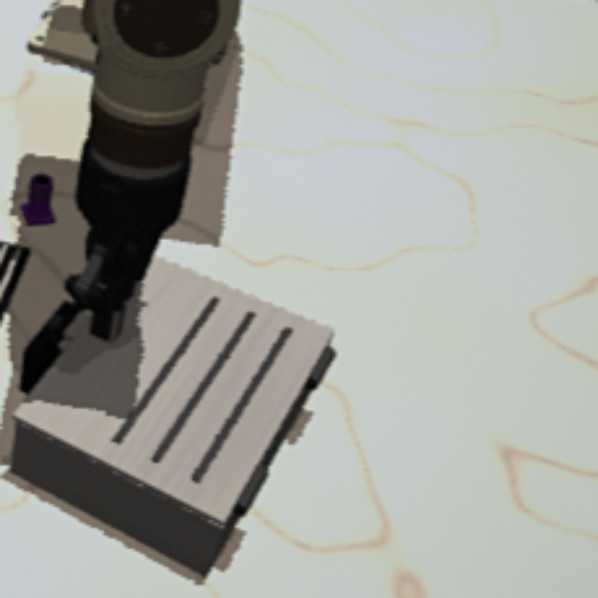

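{"api": "move_arm", "payload": {
  "series": [
    [[0, 0, 2, 0, 0, 0, 0], [0, 0, 4, 0, 0, 0, 0], [0, 0, 4, 0, 0, 0, 0], [-2, -4, 2, 0, 0, 0, 0], [-2, -4, 0, 0, 0, 0, 0]]
  ]
}}

```text
clock: 41.4
eef_pos: [0.5054, 0.088, 0.1902]
tool_rot: [0.747, 0.664, 0.02, 0.009]
ft_force: [0.6, -1.5, -0.3]
grip_width: -0.0
```

{"api": "move_arm", "payload": {
  "series": [
    [[-2, -4, 0, 0, 0, 0, 0], [-2, -4, 0, 0, 0, 0, 0], [-2, -4, 0, 0, 0, 0, 0], [0, 0, 0, 0, 0, 0, 0], [0, 0, 0, 0, 0, 0, 0]]
  ]
}}

```text
clock: 41.9
eef_pos: [0.4393, -0.0376, 0.1868]
tool_rot: [0.748, 0.663, 0.019, 0.008]
ft_force: [-0.2, -0.1, 0.2]
grip_width: -0.0002
```

```bash
python3 st.py;  python3 look.py s21; python3 - <<'E'
import numpy as np
ex=np.array([-.994,.108]);ey=np.array([-.108,-.994]);C=np.array([.5545,.2295])
for n in("top","scene"):
    w=np.load(n+".npz")['w'].reshape(-1,3); w=w[~np.isnan(w).any(1)]
    d=w[:,:2]-C; a=d@ex; b=d@ey
    m=(abs(a)<0.1)&(abs(b)<0.075)&(w[:,2]>0.03)&(w[:,2]<0.13)
    k=np.polyfit(b[m],w[m,2],1); print(n,m.sum(),'slope',k.round(4),'z at edge',np.polyval(k,.084).round(4))
E
```

```text
41.9 p [ 0.4393 -0.0376  0.1868] z [ 0.038  0.013 -0.999] y [ 0.992 -0.121  0.036] w -0.0002 F [-0.2 -0.1  0.2]
q [-0.097  0.122 -0.261  1.151  0.017  1.595]
levelrot [-0.8  2.2  0. ] yaw(-y from world -y) -83.1
41.9 [ 0.4393 -0.0376  0.1868] [0.748 0.663 0.019 0.008] [-0.2 -0.1  0.2] -0.0002
top 667 mid [0.756 0.111] zmax 0.137 top [0.754 0.109 0.132]
top 609 mid [ 0.75  -0.047] zmax 0.106 top [ 0.751 -0.047  0.102]
top 191 mid [ 0.571 -0.292] zmax 0.052 top [ 0.567 -0.293  0.047]
top 91 mid [ 0.479 -0.384] zmax 0.121 top [ 0.479 -0.385  0.117]
top 204 mid [ 0.458 -0.291] zmax 0.162 top [ 0.459 -0.294  0.158]
top 61 mid [0.364 0.036] zmax 0.048 top [0.364 0.037 0.045]
scene 458 mid [ 0.46 -0.29] zmax 0.158 top [ 0.461 -0.291  0.156]
scene 196 mid [ 0.481 -0.383] zmax 0.119 top [ 0.48  -0.383  0.116]
scene 104 mid [ 0.346 -0.09 ] zmax 0.049 top [ 0.346 -0.087  0.045]
scene 434 mid [ 0.572 -0.291] zmax 0.048 top [ 0.571 -0.291  0.045]
scene 108 mid [0.365 0.038] zmax 0.048 top [0.365 0.038 0.045]
top 4283 slope [-0.0031  0.0666] z at edge 0.0664
scene 5824 slope [-0.0026  0.067 ] z at edge 0.0667
```

View pics/s21_scene.png

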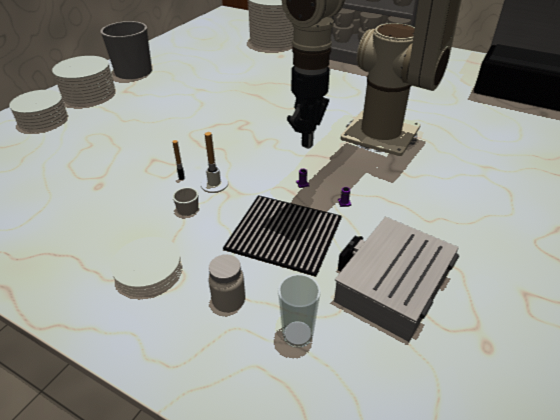

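```bash
python3 -c "
from workcell import bot
print(bot.job_done())"
```

```text
the job is handed in; nothing more can be done
None
```

I finished the job and handed it in after about 42 s of the 210 s allowed; no verdict is reported.

- **Spouts:** all three loose spouts (the scene had no fourth) stand in the soak box. The cameras found them there at about (0.62, 0.17), (0.60, 0.22) and (0.56, 0.18) m just before the lid was closed. The purple look-alikes were left alone.
- **Brush:** I used the larger brush. By the arm's reading its tip went about 20 mm below the pot's mouth and then about 23 mm below the dosing cup's mouth, each for more than 0.5 s. It is back in its stand, upright and in its starting position to within 1–2 mm.
- **Lid:** I swung it over from behind and pressed it down with the fingertips, up to about 67 N at the end. A plane fitted to its surface gives a slope of about −0.003 rad from both cameras, so it is shut past the catch.
- **Bystanders:** in the last pictures the pot, sugar jar and latte glass measured where they started. The saucers looked unmoved, but I did not re-measure them. The arm was clear of everything.

**Checks that disagreed:** before I put the brush back, the depth and picture measurements of its position differed by about 2 mm. I settled on a value between them, and it went in without force. None of the checks failed.

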